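# Unlock the torch from its bayonet holder and hold its light on a panel

### The job

Hold an inspection light for me: the torch stands lens down in its bayonet holder on the bench, locked. Turn it anticlockwise (seen from above) until you feel the stop, draw it straight up out of the cup, then turn it and keep holding it still in the air, slanting at about 45 degrees with its lens about 10 cm from the middle pocket of the nearer black machined panel and pointed at that pocket's centre. Finish while holding it there, touching nothing else with it; leave the panel and the loose things near the work where they are.

Things in the scene. Friction and masses are not known exactly. Their poses are not given: they have to be found in the camera images.
- torch_mid (a point): metal torch, 185 mm long, 0.26 kg, balance point 118 mm from the lens (held lightly far from it, it swings): head 52 mm diameter, eight-sided grip 38 mm across flats from 92 to 160 mm behind the lens, black tail cap. Stands lens down in the holder, lens 14 mm, tail 199 mm above the bench. Point: on the axis, 92.5 mm from lens and tail; z axis from lens to tail (light goes along -z), black switch on the -x side; two flats face +-x
- torch_lens (a point): centre of the torch's lens face, 92.5 mm from torch_mid; axes as torch_mid. Two square lugs, 9 mm wide, stand out 5 mm from the head at its +y and -y sides, 20 to 26 mm behind the lens
- holder: grey bayonet cup fixed to the bench, bore 56 mm, rim 74 mm across, 50 mm above the bench; origin at the centre of its underside. The torch's two lugs are caught under the rim's lip, which has two gaps at the cup's +y and -y. A steel index tab stands on the cup's -x side
- panel: the panel to be lit: loose black machined panel lying flat, 103 mm wide (its x), 385 mm long (its y), 14 mm high, 0.62 kg, three rectangular pockets in a row along it; the nearer of the two black panels. Origin at the centre of its underside
- middle_pocket (a point): centre of the floor of that panel's middle pocket (68 mm by 112 mm, its floor 4 mm and its walls 14 mm above the bench): the spot to be lit
- tape: roll of masking tape lying flat, 103 mm across, 25 mm high; bystander; origin at the centre of its underside
- sink_a: black finned heat sink 30x40x22 mm; bystander; origin at the centre of its underside
- sink_b: a second black finned heat sink 30x40x22 mm; bystander; origin at the centre of its underside
- cap_a: loose black can capacitor standing on end, 26 mm diameter, 35 mm high; bystander; origin at the centre of its underside
- index_tab (a point): top of the holder's index tab. The torch starts with its switch 0.55 to 1.15 rad clockwise of the tab (seen from above) and turns easily, under 0.1 N m. Turned anticlockwise it meets a firm stop when its switch is 0.11 rad past the tab; from there back to 0.11 rad before the tab it is free to be lifted straight out, by at least 36 mm
There are look-alikes about, which are no part of the job. What is meant by the part that bears torch_mid is not orange, and is the smaller of those in its own colour.

How it is judged:
By the outcome, as a careful person would: the job done as asked, in the order asked, and still so for the second after the job is handed in, while the arm keeps its last pose, push and grip.
It also fails if it takes over 58 s, if anything falls off the work surface, if the arm or the gripper's body presses on something with over 40 N, if the wrist force passes 120 N, or if a joint passes its speed limit or range.

### The arm

A 6-joint arm with a two-finger parallel gripper is mounted at the origin on a cart in front of the work surface, level with it; the furniture and walls round the work are solid. World frame = base frame: x ahead of the robot, y to its left, z up, the work surface at z = 0. Lengths are in m, angles in rad, forces in N, time in s.
With the tool pointing down it reaches from about 0.325 to 0.85 m from the base axis. Payload 4.4 kg.
Tool frame: the origin (TCP) lies at the very end of the fingers, on their centre line; the grasp point (between the pads) lies 19 mm behind it; z points along the fingers, y is the direction in which the jaws open and shut (so a half turn about z gives the same grasp; the last joint's range is limited). The gripper opens to 94 mm and grips with 3 to 60 N. Pads are 16 mm wide; open, the fingers measure 119 mm over their backs; the gripper's body (75 mm by 177 mm) begins 78 mm behind the grasp point.
Start: joints at [1.06, 0.207, 1.542, -0, 1.393, -0.15], TCP at [0.202, 0.538, 0.205] pointing down, gripper open.
Joint ranges: [-2.73, 2.73], [-0.86, 2.22], [0.23, 2.46], [-1.11, 4.25], [0.08, 2.63], [-2.82, 2.82]. Speed limits (rad/s): [2.79, 2.79, 3.14, 3.14, 3.14, 3.14].

### API

Orientations are given as a unit quaternion [x, y, z, w].
In Python, from rig import get_state, read_camera, job_done gives the robot as it stands.
- The arm moves only by the tool drive_tool, never from a script. Its argument "steps" is text: rows parted by semicolons, each of 5 numbers parted by spaces: the shift along the tool's x, y, z in units of 40 mm (1.0 is 40 mm), then the turn about the tool's z in degrees, then the opening, from 0 (shut) to 1 (fully open). A call has exactly 8 rows; each row is the pose to reach, as a shift and turn from the pose commanded when the call began, along the tool's axes at that moment; what a row does not reach only later rows make up. A row lasts 1/10 s, in which the tool goes at most 50 mm and 8.59 degrees, less where a joint would pass 70% of its speed; a pose out of reach is approached as far as the arm can. A call with a gripper value outside its range is refused whole. The fingers move at their own pace and stop on an object; "grip_force" is the grip in N (left out, the last holds). Time passes only in rows, so rows that repeat a pose let the fingers close, or fill a call up. It gives the time, the measured TCP pose, the force and the opening at its end, in the units of the state.
- get_state(): the state, without advancing time (a new reading comes with each control period).
- read_camera(name): name is "scene" or "top" or "wrist"; returns a dict with "pixels" (384x512x3 uint8, blue, green, red), "K" (3x3 intrinsics, pixels), "cam_to_world" (4x4, takes a point from camera to world coordinates); the wrist camera has in their place "T_tool_cam" (4x4, takes a point from camera to tool coordinates, whose origin is the TCP and whose axes are the flange's). Camera axes: x right, y down, z forward; pixel columns grow to the right and rows downward; lengths in m; the calibration is good to about 2 mm. A picture is of the moment at which its call begins: read the wrist's pose just before it. There is no depth.
- job_done(): hands the job in, once; it reports no verdict.
The state is a dict: "clock": time; "q": joint angles; "qd": joint speeds; "joint_torque": joint torques, N m; "tcp_pos": TCP position; "tool_rot": TCP orientation; "contact_force": force on the tool from outside, world axes, zero at the start; "moment": the same for the moment, N m; "width": finger opening in m.
Only numpy, scipy, OpenCV 4.12 (cv2) and the standard library are available. Lean on these libraries where they do the work, as an engineer would, in place of code of your own. Each camera call takes 0.05 s, during which the arm holds its last target.

## Working session

There is one attempt and no reset: what is moved stays moved. The work goes in short steps, Python scripts to look and compute and a tool call to move; the robot and the scene stay as the last step left them, time stands still between calls to the robot, and variables do not carry over. Pictures are saved under pics/ and viewed, and the job is handed in when it is done.

Besides the shell and the picture viewer there is one more tool, called in YAML: its name, and indented under it one key for each argument. drive_tool: Moves the arm, as the interface text tells. Its arguments: {"type":"object","properties":{"steps":{"type":"string"},"grip_force":{"type":"number"}},"required":["steps"]}

```bash
ls; mkdir -p pics
cat > h.py <<'E'
import numpy as np,cv2
from rig import get_state,read_camera
def snap(n,f):
    s=get_state();c=read_camera(n);cv2.imwrite(f'pics/{f}.png',c['pixels']);
    np.savez(f'pics/{f}.npz',**{k:np.array(v) for k,v in c.items()},tcp=s['tcp_pos'],rot=s['tool_rot']);return s,c
E
python3 - <<'E'
from h import *
for n in ['scene','top','wrist']:
    s,c=snap(n,n+'0')
    print(n,c['K'],c.get('cam_to_world',c.get('T_tool_cam')))
print(s)
E
```

```text
pics
scene [[367.06997516   0.         257.51313321]
 [  0.         367.06997516 188.13669047]
 [  0.           0.           1.        ]] [[ 0.78860948 -0.48293609  0.38061506  0.19163133]
 [-0.61481999 -0.60966913  0.50029984 -0.66826716]
 [-0.0095636  -0.62855095 -0.77770961  0.87462626]
 [ 0.          0.          0.          1.        ]]
top [[386.70178937   0.         260.76594697]
 [  0.         386.70178937 185.78951222]
 [  0.           0.           1.        ]] [[-0.02588442 -0.98165931  0.18887828  0.3182552 ]
 [-0.9994077   0.02969774  0.01738676 -0.17364613]
 [-0.02267714 -0.18831636 -0.98184657  1.37754959]
 [ 0.          0.          0.          1.        ]]
wrist [[274.85513016   0.         256.27119782]
 [  0.         274.85513016 190.55671633]
 [  0.           0.           1.        ]] [[ 6.79904454e-04 -9.70603853e-01 -2.40681737e-01  6.90316603e-02]
 [ 9.99999464e-01  8.47935500e-04 -5.94583436e-04  4.06107464e-04]
 [ 7.81187563e-04 -2.40681204e-01  9.70603909e-01 -1.79298371e-01]
 [ 0.00000000e+00  0.00000000e+00  0.00000000e+00  1.00000000e+00]]
{'clock': 0.1, 'q': array([ 1.06049950e+00,  2.07329963e-01,  1.54276255e+00, -1.87733917e-05,
        1.39349785e+00, -1.50505270e-01]), 'qd': array([-0.00072524, -0.00213443, -0.00485113,  0.00131953, -0.00142437,
        0.00125636]), 'joint_torque': array([ 3.54464109e-04, -3.71862817e+01, -2.82293826e+01,  6.99735596e-02,
        3.10917548e-02, -2.71835188e-05]), 'tcp_pos': array([0.20211543, 0.53755122, 0.20443268]), 'tool_rot': array([ 1.78925309e-01,  9.83862153e-01, -9.47826366e-04, -3.15312766e-04]), 'contact_force': array([-0.09587931,  0.04507439,  0.35011748]), 'moment': array([ 0.00221621,  0.00503968, -0.02550326]), 'width': 0.09372176370436933}
```

View pics/scene0.png

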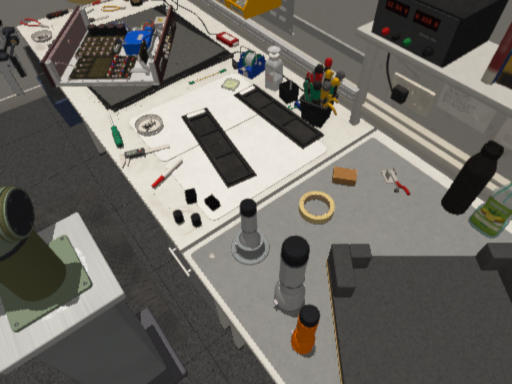

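View pics/top0.png

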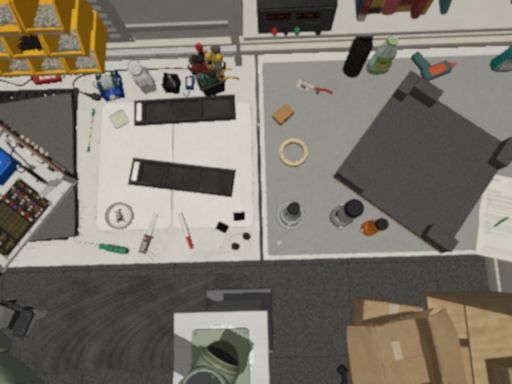

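View pics/wrist0.png

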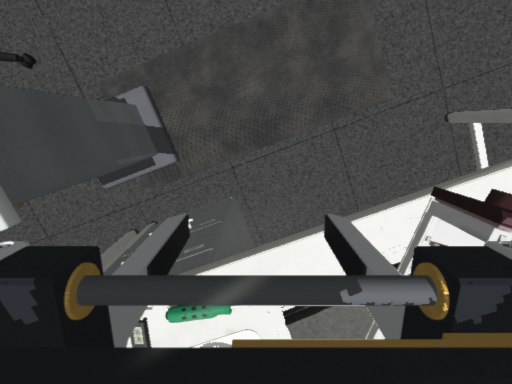

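```bash
cat >> h.py <<'E'
def proj(c,P):
    P=np.atleast_2d(P);M=np.linalg.inv(c['cam_to_world']);p=(M[:3,:3]@P.T+M[:3,3:]);p=c['K']@p;return (p[:2]/p[2]).T
def ray(c,uv,z):
    uv=np.atleast_2d(uv);d=c['cam_to_world'][:3,:3]@np.linalg.inv(c['K'])@np.c_[uv,np.ones(len(uv))].T
    o=c['cam_to_world'][:3,3:];return (o+d*(z-o[2])/d[2]).T
E
python3 - <<'E'
from h import *
t=np.load('pics/top0.npz');s=np.load('pics/scene0.npz')
a=cv2.resize(t['pixels'][190:250,260:400],None,fx=5.5,fy=5.5,interpolation=cv2.INTER_CUBIC)
b=cv2.resize(s['pixels'][180:360,150:340],None,fx=3.3,fy=3.3,interpolation=cv2.INTER_CUBIC)
cv2.imwrite('pics/c1.png',a);cv2.imwrite('pics/c2.png',b)
b=cv2.resize(t['pixels'][90:260,90:300],None,fx=3.5,fy=3.5,interpolation=cv2.INTER_CUBIC);cv2.imwrite('pics/c3.png',b)
print(proj(t,[[0,0,0],[.5,0,0]]))
print(ray(t,[[292,207],[182,177]],.199),ray(t,[[182,177]],.014), ray(s,[[247,204]],.199))
E
```

```text
[[220.74605192 358.02552732]
 [219.86444885 209.76152528]]
[[ 0.47588071 -0.24680918  0.199     ]
 [ 0.58046116  0.09318039  0.199     ]] [[0.62162031 0.13506485 0.014     ]] [[ 0.47474485 -0.25550056  0.199     ]]
```

View pics/c1.png

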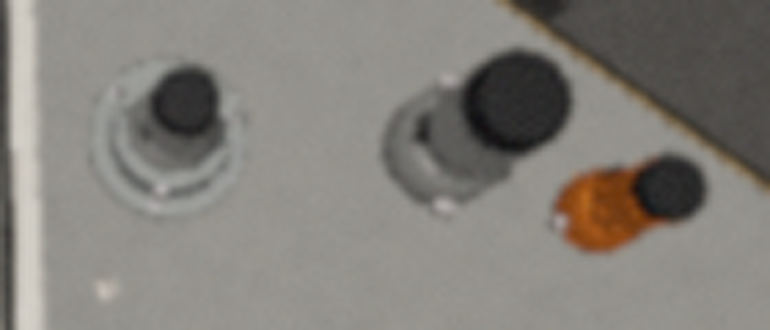

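View pics/c2.png

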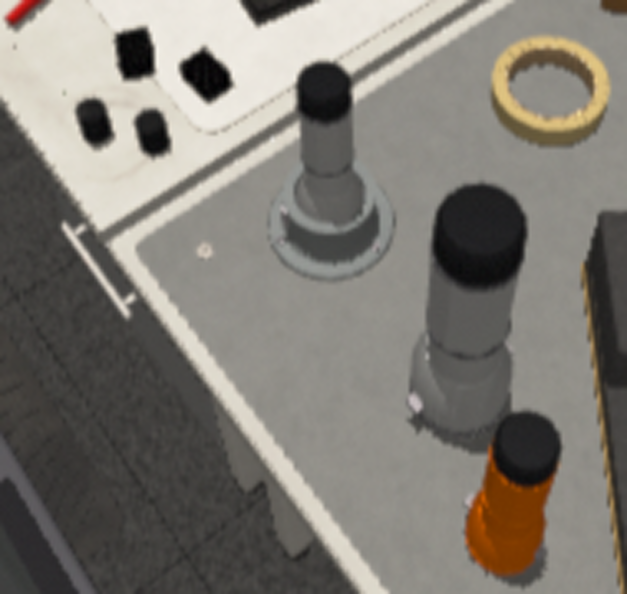

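View pics/c3.png

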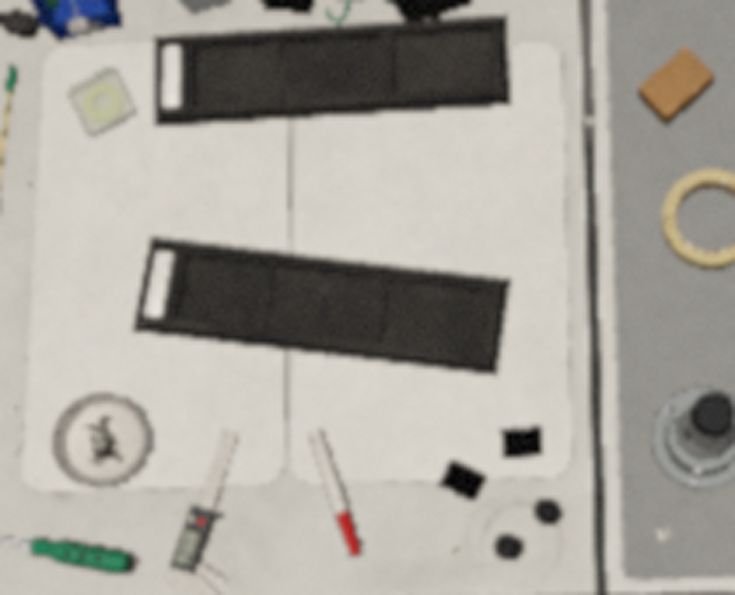

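```bash
cat >> h.py <<'E'
from scipy.spatial.transform import Rotation as R
def goto(p,yaw_x=None):
    "print shift in tool units and turn for TCP world target p, tool x world angle deg"
    s=get_state();r=R.from_quat(s['tool_rot']).as_matrix();d=r.T@(np.array(p)-s['tcp_pos'])/.04
    th=np.degrees(np.arctan2(r[1,0],r[0,0]));
    turn=None if yaw_x is None else -((yaw_x-th+180)%360-180)
    print('clock %.1f tcp %s yaw_x %.2f'%(s['clock'],s['tcp_pos'].round(4),th),'shift',d.round(2),'turn',turn,'q6 %.2f'%s['q'][5],'F',s['contact_force'].round(1),'w %.4f'%s['width'])
E
python3 -c "
from h import *
goto([.667,.112,.32])"
```

```text
clock 0.1 tcp [0.2021 0.5376 0.2046] yaw_x 159.39 shift [-14.62  -5.87  -2.88] turn None q6 -0.15 F [ 0.6 -0.4  0.2] w 0.0942
```

drive_tool:
  steps: "-1 -0.4 -1.2 0 1;-2 -0.8 -2.4 0 1;-3.1 -1.2 -2.9 0 1;-4.2 -1.7 -2.9 0 1;-5.3 -2.1 -2.9 0 1;-6.4 -2.6 -2.9 0 1;-7.5 -3 -2.9 0 1;-8.6 -3.4 -2.9 0 1"

```text
clock: 0.95
tcp_pos: [0.4685, 0.296, 0.3214]
tool_rot: [0.179, 0.984, 0.0, 0.0]
contact_force: [1.0, 1.2, -0.0]
width: 0.0941
```

drive_tool:
  steps: "-1.1 -0.4 0 0 1;-2.2 -0.8 0 0 1;-3.3 -1.2 0 0 1;-4.4 -1.7 0 0 1;-5.4 -2.2 0 0 1;-6 -2.4 0 0 1;-6 -2.4 0 0 1;-6 -2.4 0 0 1"

```text
clock: 1.75
tcp_pos: [0.658, 0.1231, 0.3205]
tool_rot: [0.179, 0.984, 0.0, -0.001]
contact_force: [0.2, 0.4, -0.1]
width: 0.0941
```

```bash
python3 -c "
from h import *
goto([.667,.112,.32])
snap('wrist','w1')"
```

```text
clock 1.8 tcp [0.658  0.1231 0.3205] yaw_x 159.34 shift [-0.31 -0.18  0.01] turn None q6 -1.15 F [ 0.2  0.4 -0.1] w 0.0941
```

View pics/w1.png

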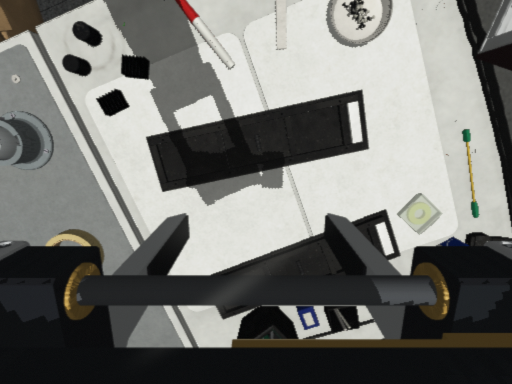

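```bash
python3 -c "
from h import *
c=np.load('pics/w1.npz');p=c['pixels'][80:200,135:380].astype(float)
p=np.clip((p/255)**.45*255*1.1,0,255).astype(np.uint8)
cv2.imwrite('pics/c4.png',cv2.resize(p,None,fx=3.2,fy=3.2,interpolation=cv2.INTER_CUBIC))"
```

```text
(no output)
```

View pics/c4.png

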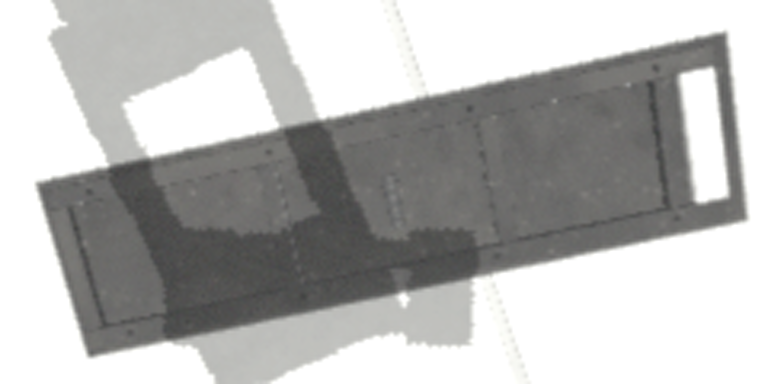

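```bash
cat >> h.py <<'E'
def wcam(f):
    c=dict(np.load(f'pics/{f}.npz'));T=np.eye(4);T[:3,:3]=R.from_quat(c['rot']).as_matrix();T[:3,3]=c['tcp']
    c['cam_to_world']=T@c['T_tool_cam'];return c
E
python3 -c "
from h import *
c=wcam('w1');o=np.array([135,80])
f=lambda a,z:ray(c,np.array(a)/3.2+o,z)
P=f([[38,183],[90,356],[748,218],[726,33]],.014);print(P.round(4), P.mean(0)); n=np.linalg.norm
print(n(P[0]-P[1]),n(P[2]-P[1]),n(P[2]-P[3]),n(P[0]-P[3]))
Q=f([[277,163],[300,285],[497,240],[478,121]],.014);print(Q.round(4),Q.mean(0),n(Q[0]-Q[1]),n(Q[2]-Q[1]),n(Q[2]-Q[3]),n(Q[0]-Q[3]))
t=np.load('pics/top0.npz')
o=np.array([90,90]);g=lambda a,z:ray(t,np.array(a)/3.5+o,z)
P=g([[157,239],[137,328],[495,372],[508,281]],.014);print(P.round(4),P.mean(0))
print(g([[330,306]],.004))
"
```

```text
[[ 0.5491 -0.0391  0.014 ]
 [ 0.6469 -0.0541  0.014 ]
 [ 0.7032  0.3168  0.014 ]
 [ 0.6062  0.331   0.014 ]] [0.62636524 0.13866089 0.014     ]
0.09895574779020742 0.3751295560143604 0.09802651885849713 0.3745183757738228
[[0.585  0.0865 0.014 ]
 [0.6512 0.0731 0.014 ]
 [0.6662 0.1842 0.014 ]
 [0.6026 0.1953 0.014 ]] [0.62622643 0.13477616 0.014     ] 0.06745609195231797 0.11205876900179403 0.06455958304133745 0.11023235269784352
[[ 0.6972  0.3097  0.014 ]
 [ 0.6026  0.3271  0.014 ]
 [ 0.5455 -0.0435  0.014 ]
 [ 0.6406 -0.0581  0.014 ]] [0.62149111 0.13379879 0.014     ]
[[0.62198624 0.12892918 0.004     ]]
```

```bash
python3 -c "
from h import *
goto([.453,-.306,.33],69)"
```

```text
clock 1.8 tcp [0.6576 0.124  0.321 ] yaw_x 159.41 shift [  1.01 -11.86  -0.22] turn 90.41428991586892 q6 -1.15 F [-0.5 -0.6  1.2] w 0.0940
```

drive_tool:
  steps: "0.1 -1.2 0 8 1;0.2 -2.4 0 16 1;0.3 -3.6 0 24 1;0.4 -4.8 0 32 1;0.5 -6 -0.1 40 1;0.6 -7.2 -0.2 48 1;0.7 -8.4 -0.2 56 1;0.8 -9.6 -0.2 64 1"

```text
clock: 2.6
tcp_pos: [0.4921, -0.2244, 0.3303]
tool_rot: [0.674, 0.739, 0.0, 0.001]
contact_force: [0.3, -1.5, -0.1]
width: 0.0939
```

```bash
python3 -c "
from h import *
goto([.453,-.306,.33],69)"
```

```text
clock 2.6 tcp [ 0.4921 -0.2244  0.3303] yaw_x 95.22 shift [-1.94 -1.16  0.01] turn 26.220110305929893 q6 -0.68 F [ 0.3 -1.5 -0.1] w 0.0939
```

drive_tool:
  steps: "-1 -0.6 0 8 1;-1.9 -1.2 0 16 1;-1.9 -1.2 0 24 1;-1.9 -1.2 0 26 1;-1.9 -1.2 0 26 1;-1.9 -1.2 0 26 1;-1.9 -1.2 0 26 1;-1.9 -1.2 0 26 1"

```text
clock: 3.4
tcp_pos: [0.4528, -0.3043, 0.3296]
tool_rot: [0.822, 0.57, 0.0, 0.0]
contact_force: [0.2, 0.2, -0.2]
width: 0.0943
```

```bash
python3 -c "
from h import *
goto([.453,-.306,.33],69)
s,c=snap('wrist','w2')
cv2.imwrite('pics/c5.png',cv2.resize(c['pixels'][20:240,140:400],None,fx=2.7,fy=2.7,interpolation=cv2.INTER_CUBIC))"
```

```text
clock 3.4 tcp [ 0.4528 -0.3043  0.3296] yaw_x 69.48 shift [-0.04  0.02 -0.01] turn 0.4786348689505928 q6 -0.39 F [ 0.2  0.2 -0.2] w 0.0943
```

View pics/c5.png

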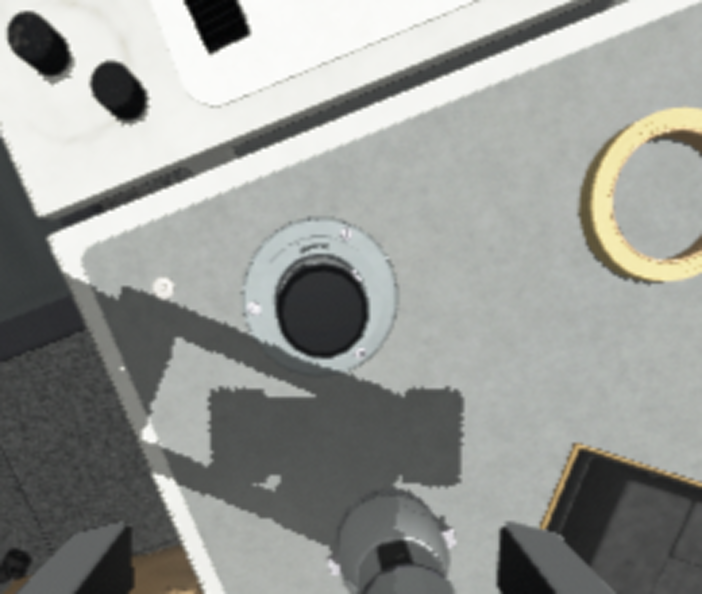

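```bash
python3 -c "
from h import *
c=wcam('w2')
cv2.imwrite('pics/c6.png',cv2.resize(c['pixels'][95:165,225:295],None,fx=8,fy=8,interpolation=cv2.INTER_CUBIC))
f=lambda a,z:ray(c,np.array(a)/2.7+[140,20],z)
print(f([[322,310]],.199),f([[321,295],[321,217],[321,373]],.05), f([[346,233],[253,308],[361,352]],.05))
s=np.load('pics/scene0.npz')
cv2.imwrite('pics/c7.png',cv2.resize(s['pixels'][190:270,220:280],None,fx=7,fy=7,interpolation=cv2.INTER_CUBIC))
"
```

```text
[[ 0.47610616 -0.25287323  0.199     ]] [[ 0.4777014  -0.25108801  0.05      ]
 [ 0.49330072 -0.20903111  0.05      ]
 [ 0.46130665 -0.29528944  0.05      ]] [[ 0.50402596 -0.22266988  0.05      ]
 [ 0.43640925 -0.2438781   0.05      ]
 [ 0.48884064 -0.2917729   0.05      ]]
```

View pics/c6.png

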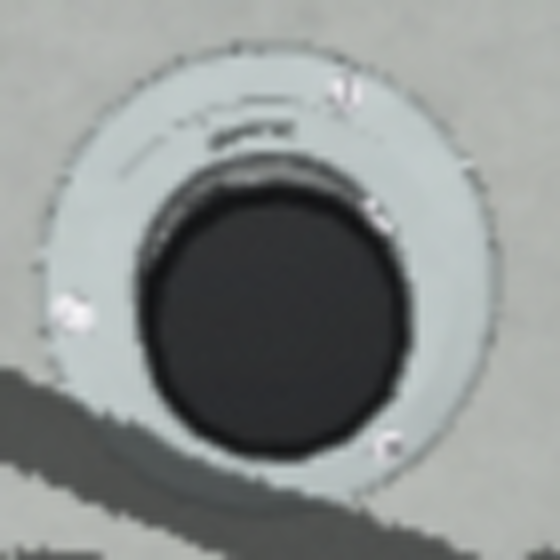

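View pics/c7.png

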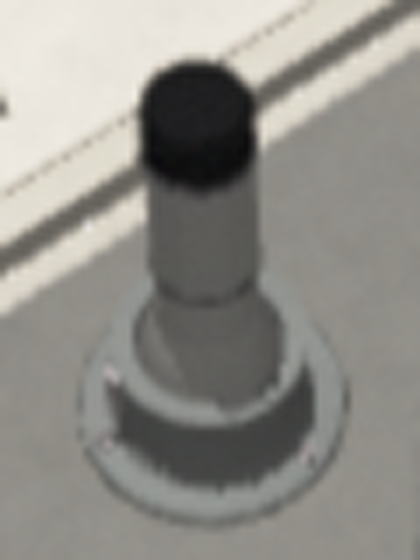

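```bash
python3 -c "
from h import *
c=wcam('w2');s=np.load('pics/scene0.npz');t=np.load('pics/top0.npz')
C=np.array([.4767,-.252])
for z in (0.008,.05,.06):
  for n,k,p in (('w',c,[[272.2,121.5],[268.1,106.3],[233.7,134],[273.7,150.4]]),('s',s,[[235.7,243.1],[235,253.5],[264.3,255.5]]),('t',t,[[289,224.2],[286,212.7],[303,207]])):
    P=ray(k,p,z)[:,:2]-C; print(z,n,[(round(np.hypot(*q),4),round(np.degrees(np.arctan2(q[1],q[0])),0)) for q in P])
"
```

```text
0.008 w [(np.float64(0.028), np.float64(8.0)), (np.float64(0.0428), np.float64(46.0)), (np.float64(0.0447), np.float64(170.0)), (np.float64(0.0466), np.float64(-74.0))]
0.008 s [(np.float64(0.0367), np.float64(133.0)), (np.float64(0.0451), np.float64(177.0)), (np.float64(0.0519), np.float64(-76.0))]
0.008 t [(np.float64(0.0367), np.float64(170.0)), (np.float64(0.0162), np.float64(72.0)), (np.float64(0.0515), np.float64(-63.0))]
0.05 w [(np.float64(0.0259), np.float64(11.0)), (np.float64(0.0401), np.float64(47.0)), (np.float64(0.0411), np.float64(168.0)), (np.float64(0.0416), np.float64(-73.0))]
0.05 s [(np.float64(0.038), np.float64(172.0)), (np.float64(0.0594), np.float64(-162.0)), (np.float64(0.0682), np.float64(-92.0))]
0.05 t [(np.float64(0.0408), np.float64(168.0)), (np.float64(0.0174), np.float64(90.0)), (np.float64(0.0457), np.float64(-67.0))]
0.06 w [(np.float64(0.0254), np.float64(11.0)), (np.float64(0.0394), np.float64(47.0)), (np.float64(0.0402), np.float64(168.0)), (np.float64(0.0404), np.float64(-73.0))]
0.06 s [(np.float64(0.0406), np.float64(180.0)), (np.float64(0.0636), np.float64(-159.0)), (np.float64(0.0726), np.float64(-94.0))]
0.06 t [(np.float64(0.0418), np.float64(167.0)), (np.float64(0.0179), np.float64(94.0)), (np.float64(0.0443), np.float64(-68.0))]
```

```bash
python3 -c "
from h import *
t=np.load('pics/top0.npz');C=np.array([.4767,-.252])
for z in np.arange(.04,.18,.01):
    q=ray(t,[[286.4,213.6]],z)[0,:2]-C;print(round(z,2),np.hypot(*q).round(4),np.degrees(np.arctan2(q[1],q[0])).round())
cv2.imwrite('pics/c8.png',cv2.resize(t['pixels'][195:235,270:315],None,fx=14,fy=14,interpolation=cv2.INTER_CUBIC))
"
```

```text
0.04 0.0158 97.0
0.05 0.0164 101.0
0.06 0.0172 105.0
0.07 0.0179 108.0
0.08 0.0188 111.0
0.09 0.0197 114.0
0.1 0.0206 116.0
0.11 0.0215 118.0
0.12 0.0225 120.0
0.13 0.0235 122.0
0.14 0.0246 124.0
0.15 0.0256 126.0
0.16 0.0267 127.0
0.17 0.0278 128.0
```

View pics/c8.png

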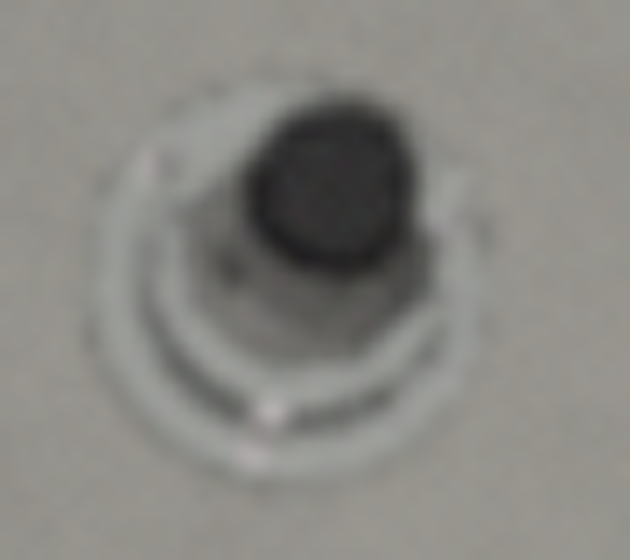

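```bash
python3 -c "
from h import *
goto([.29,-.2,.22],55)"
```

```text
clock 3.5 tcp [ 0.4527 -0.3045  0.3295] yaw_x 69.46 shift [ 1.02 -4.73  2.74] turn 14.457938163680922 q6 -0.39 F [-0.2  0.5  0.7] w 0.0940
```

drive_tool:
  steps: "0.2 -1.2 0 7 1;0.4 -2.4 0 14 1;0.7 -3.6 0.3 14 1;1 -4.7 1 14 1;1 -4.7 2.2 14 1;1 -4.7 2.7 14 1;1 -4.7 2.7 14 1;1 -4.7 2.7 14 1"

```text
clock: 4.25
tcp_pos: [0.2909, -0.2017, 0.2222]
tool_rot: [0.885, 0.465, 0.0, 0.0]
contact_force: [0.5, -0.6, -0.3]
width: 0.094
```

```bash
python3 -c "
from h import *
goto([.29,-.2,.22],55)
s,c=snap('wrist','w3')
"
```

```text
clock 4.2 tcp [ 0.2909 -0.2017  0.2222] yaw_x 55.40 shift [ 0.02 -0.04  0.06] turn 0.4038267676823466 q6 -0.25 F [ 0.5 -0.6 -0.3] w 0.0940
```

View pics/w3.png

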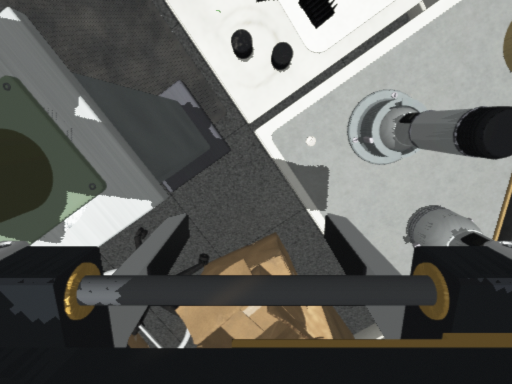

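```bash
python3 -c "
from h import *
c=wcam('w3')
cv2.imwrite('pics/c9.png',cv2.resize(c['pixels'][80:175,335:512],None,fx=4.5,fy=4.5,interpolation=cv2.INTER_CUBIC))"
```

```text
(no output)
```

View pics/c9.png

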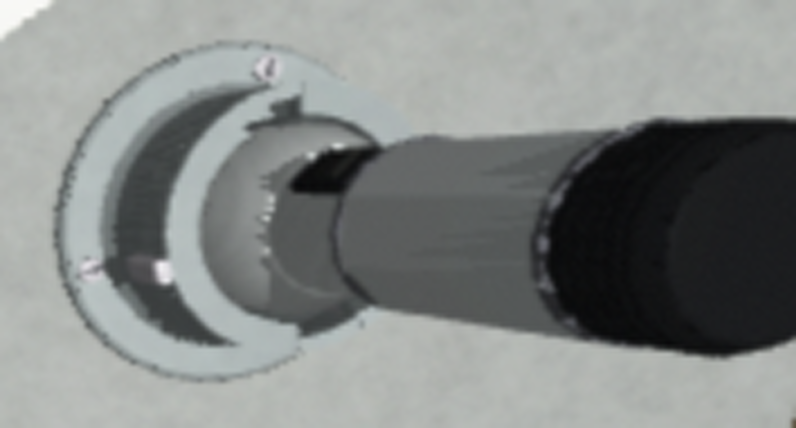

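```bash
python3 -c "
from h import *
c=wcam('w3')
C=np.array([.4767,-.252])
for nm,p,zs in (('switch',[408.3,117.8],(.06,.07,.075,.08,.085,.09,.1)),('tab',[371,140],(.045,.05,.055,.06)),('gap',[399.4,104.4],(.045,.05)),('tailL',[510,158],(.199,)),('scr',[[355.2,139.8],[394,95.3]],[.006])):
  for z in zs:
    for q in ray(c,p,z)[:,:2]-C:print(nm,z,np.hypot(*q).round(4),np.degrees(np.arctan2(q[1],q[0])).round(1))
"
```

```text
switch 0.06 0.0113 46.8
switch 0.07 0.0116 73.8
switch 0.075 0.0126 85.4
switch 0.08 0.0141 95.0
switch 0.085 0.0159 102.6
switch 0.09 0.0179 108.6
switch 0.1 0.0224 117.1
tab 0.045 0.0379 170.6
tab 0.05 0.0396 168.9
tab 0.055 0.0414 167.4
tab 0.06 0.0432 165.9
gap 0.045 0.0276 62.6
gap 0.05 0.0278 67.8
tailL 0.199 0.0204 -106.8
scr 0.006 0.0446 169.6
scr 0.006 0.0422 45.8
```

```bash
python3 -c "
from h import *
goto([.4765,-.252,.26],116)"
```

```text
clock 4.3 tcp [ 0.2915 -0.2023  0.223 ] yaw_x 55.40 shift [ 1.6   4.51 -0.91] turn -60.59714096238679 q6 -0.25 F [0.5 0.1 0.1] w 0.0942
```

drive_tool:
  steps: "0 0 -1 -8 1;0.4 1 -1 -16 1;0.8 2 -1 -24 1;1.2 3 -1 -32 1;1.6 4 -1 -40 1;1.6 4.5 -1 -48 1;1.6 4.5 -1 -56 1;1.6 4.5 -1 -61 1"

```text
clock: 5.1
tcp_pos: [0.4773, -0.2521, 0.263]
tool_rot: [0.525, 0.851, -0.0, 0.001]
contact_force: [0.1, -0.0, -0.8]
width: 0.094
```

```bash
python3 -c "
from h import *
goto([.4765,-.252,.116],116)
snap('wrist','w4');snap('scene','s4');snap('top','t4')"
```

```text
clock 5.1 tcp [ 0.4773 -0.2521  0.263 ] yaw_x 116.69 shift [ 0.02 -0.02  3.67] turn 0.6877977076657658 q6 -1.11 F [ 0.1 -0.  -0.8] w 0.0940
```

View pics/w4.png

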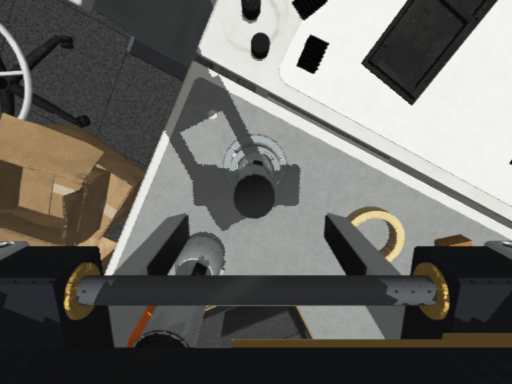

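View pics/s4.png

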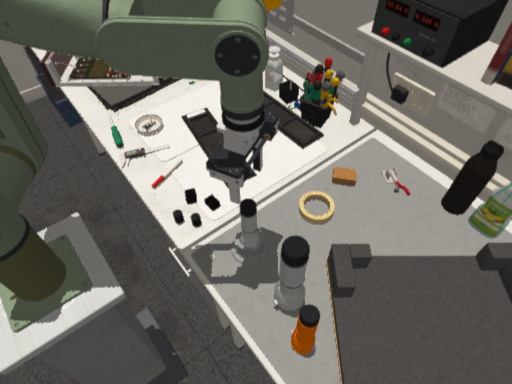

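```bash
python3 -c "
from h import *
c=wcam('w4');g=cv2.cvtColor(c['pixels'],cv2.COLOR_BGR2GRAY)
cv2.imwrite('pics/c10.png',cv2.resize(c['pixels'][125:230,200:310],None,fx=6,fy=6,interpolation=cv2.INTER_CUBIC))
print(ray(c,[[254.5,195.5]],.199))"
```

```text
[[ 0.4745237  -0.24882604  0.199     ]]
```

View pics/c10.png

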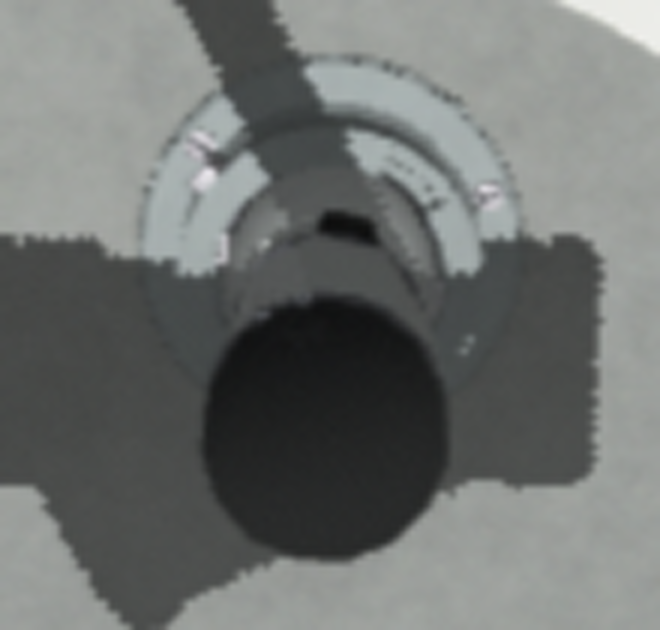

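drive_tool:
  steps: "0.05 0 0.6 5 1;0.05 0 1.4 5 1;0.05 0 2.2 5 1;0.05 0 2.9 5 1;0.05 0 3.4 5 1;0.05 0 3.67 5 1;0.05 0 3.67 5 1;0.05 0 3.67 5 1"

```text
clock: 6.05
tcp_pos: [0.4751, -0.2498, 0.1159]
tool_rot: [0.564, 0.826, -0.0, 0.001]
contact_force: [-0.1, 0.9, 0.9]
width: 0.0939
```

```bash
python3 -c "
from h import *
goto([.476,-.2508,.116],112)
snap('wrist','w5');s,c=snap('scene','s5')
cv2.imwrite('pics/c11.png',cv2.resize(c['pixels'][120:280,180:340],None,fx=3.7,fy=3.7,interpolation=cv2.INTER_CUBIC))
"
```

```text
clock 6.0 tcp [ 0.4751 -0.2498  0.1159] yaw_x 111.35 shift [-0.03  0.01 -0.  ] turn -0.647634843129822 q6 -1.02 F [-0.1  0.9  0.9] w 0.0939
```

View pics/c11.png

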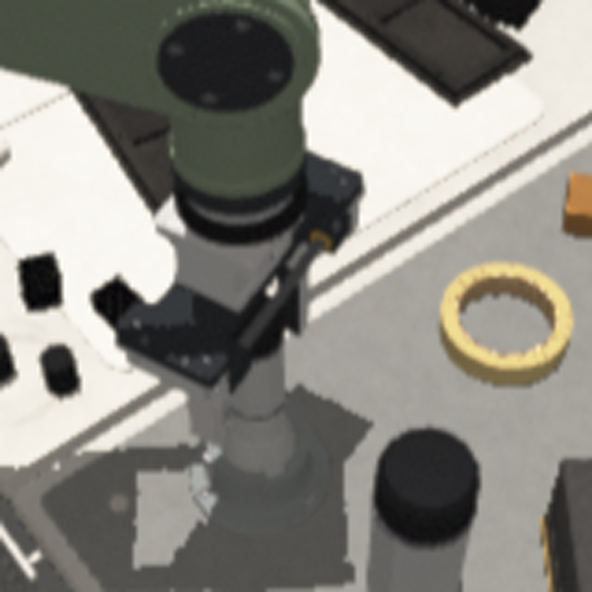

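View pics/w5.png

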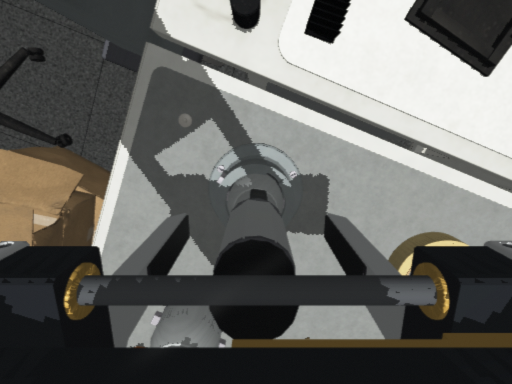

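drive_tool:
  steps: "0 0 0 0 0;0 0 0 0 0;0 0 0 0 0;0 0 0 0 0;0 0 0 0 0;0 0 0 0 0;0 0 0 0 0;0 0 0 0 0"
  grip_force: 15

```text
clock: 6.95
tcp_pos: [0.4741, -0.2492, 0.1145]
tool_rot: [0.564, 0.826, -0.0, -0.0]
contact_force: [-0.3, -0.1, -0.0]
width: 0.0393
```

```bash
python3 -c "
from h import *
goto([.476,-.2508,.116],112)
s=get_state();print(s['moment'],s['qd'].round(3))
"
```

```text
clock 7.0 tcp [ 0.4741 -0.2492  0.1145] yaw_x 111.38 shift [-0.05  0.03 -0.04] turn -0.6151627082807067 q6 -1.02 F [-0.3 -0.1 -0. ] w 0.0393
[-0.10599824  0.07001928  0.01876398] [-0.  0. -0.  0. -0. -0.]
```

drive_tool:
  steps: "0 0 0 -6 0;0 0 0 -12 0;0 0 0 -18 0;0 0 0 -24 0;0 0 0 -30 0;0 0 0 -36 0;0 0 0 -42 0;0 0 0 -46 0"
  grip_force: 25

```text
clock: 7.75
tcp_pos: [0.4733, -0.2509, 0.1147]
tool_rot: [0.194, 0.981, -0.002, -0.001]
contact_force: [-1.8, -2.5, 0.5]
width: 0.0391
```

```bash
python3 -c "
from h import *
goto([.476,-.2508,.116],158)
s=get_state();print(s['moment'],s['qd'].round(3))
"
```

```text
clock 7.8 tcp [ 0.4733 -0.2509  0.1147] yaw_x 157.59 shift [-0.06  0.03 -0.03] turn -0.4141233884918165 q6 -1.82 F [-1.8 -2.5  0.5] w 0.0391
[-0.98815622  0.63990401 -0.15384838] [-0.    -0.001  0.001 -0.003 -0.002 -0.672]
```

drive_tool:
  steps: "0 0 0 -2 0;0 0 0 -4 0;0 0 0 -6 0;0 0 0 -7 0;0 0 0 -8 0;0 0 0 -9 0;0 0 0 -9 0;0 0 0 -9 0"

```text
clock: 8.55
tcp_pos: [0.4733, -0.2511, 0.1147]
tool_rot: [0.119, 0.993, -0.002, -0.001]
contact_force: [-2.2, -3.5, -0.6]
width: 0.0389
```

```bash
python3 -c "
from h import *
goto([.476,-.2508,.116],158)
s=get_state();print(s['moment'],s['qd'].round(3),s['joint_torque'].round(2))
"
```

```text
clock 8.6 tcp [ 0.4733 -0.2511  0.1147] yaw_x 166.38 shift [-0.06  0.02 -0.03] turn 8.379530269692367 q6 -1.98 F [-2.2 -3.5 -0.6] w 0.0389
[-1.34811384  0.71996377 -0.14077451] [-0.002 -0.001  0.    -0.001  0.002  0.   ] [  3.11 -34.94 -25.17   2.07   0.39  -0.12]
```

drive_tool:
  steps: "0 0 0 -1 0;0 0 0 -2 0;0 0 0 -3 0;0 0 0 -4 0;0 0 0 -5 0;0 0 0 -5 0;0 0 0 -5 0;0 0 0 -5 0"

```text
clock: 9.35
tcp_pos: [0.4732, -0.2513, 0.1147]
tool_rot: [0.075, 0.997, -0.002, -0.001]
contact_force: [-3.0, -4.3, -1.2]
width: 0.0388
```

```bash
python3 -c "
from h import *
goto([.476,-.2508,.116],158)
s=get_state();print(s['moment'],s['qd'].round(3),s['joint_torque'].round(2))
"
```

```text
clock 9.3 tcp [ 0.4732 -0.2513  0.1147] yaw_x 171.38 shift [-0.07  0.02 -0.03] turn 13.381063767206484 q6 -2.07 F [-3.  -4.3 -1.2] w 0.0388
[-1.4030676   0.84861535 -0.09088174] [ 0.    -0.002 -0.     0.    -0.     0.001] [  3.3  -34.85 -25.18   2.22   0.32  -0.13]
```

drive_tool:
  steps: "0 0 0 -1 0;0 0 0 -2 0;0 0 0 -3 0;0 0 0 -4 0;0 0 0 -4 0;0 0 0 -4 0;0 0 0 -4 0;0 0 0 -4 0"

```text
clock: 10.15
tcp_pos: [0.4731, -0.2515, 0.1147]
tool_rot: [0.04, 0.999, -0.002, -0.001]
contact_force: [-2.9, -4.5, -0.3]
width: 0.0394
```

```bash
python3 -c "
from h import *
goto([.476,-.2508,.116],158)
s=get_state();print(s['moment'],s['qd'].round(3),s['joint_torque'].round(2))
"
```

```text
clock 10.2 tcp [ 0.4731 -0.2515  0.1147] yaw_x 175.38 shift [-0.07  0.02 -0.03] turn 17.38257306316447 q6 -2.14 F [-2.9 -4.5 -0.3] w 0.0394
[-1.51013511  0.95853574 -0.15259209] [-0.001 -0.    -0.002 -0.    -0.002  0.001] [  3.52 -34.87 -25.12   2.37   0.39  -0.13]
```

drive_tool:
  steps: "0 0 0 -1 0;0 0 0 -2 0;0 0 0 -3 0;0 0 0 -4 0;0 0 0 -4 0;0 0 0 -4 0;0 0 0 -4 0;0 0 0 -4 0"

```text
clock: 10.95
tcp_pos: [0.4729, -0.2514, 0.1148]
tool_rot: [0.006, 1.0, -0.002, -0.001]
contact_force: [-4.1, -6.0, -0.5]
width: 0.0391
```

```bash
python3 -c "
from h import *
goto([.476,-.2508,.116],158)
s=get_state();print(s['moment'],s['qd'].round(3),s['joint_torque'].round(2))
s,c=snap('wrist','w6')
cv2.imwrite('pics/c12.png',cv2.resize(c['pixels'][120:260,190:330],None,fx=4.2,fy=4.2,interpolation=cv2.INTER_CUBIC))
"
```

```text
clock 10.9 tcp [ 0.4729 -0.2514  0.1148] yaw_x 179.37 shift [-0.08  0.02 -0.03] turn 21.366177277687484 q6 -2.20 F [-4.1 -6.  -0.5] w 0.0391
[-1.42655153  1.04028499 -0.25499603] [ 0.     0.001 -0.     0.002 -0.001 -0.001] [  3.76 -34.61 -25.27   2.43   0.1   -0.21]
```

View pics/c12.png

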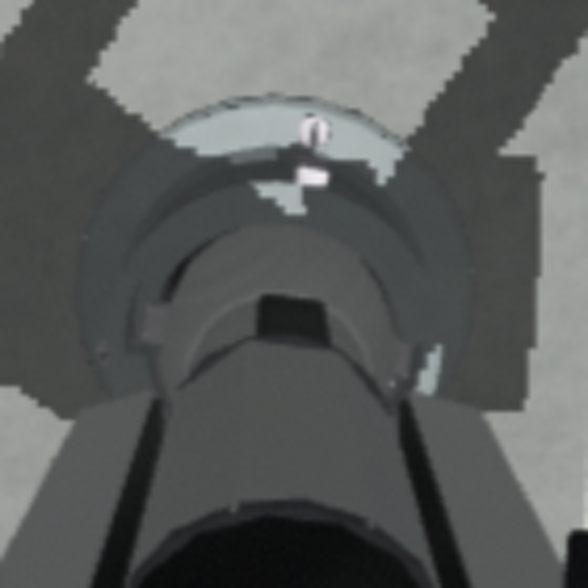

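drive_tool:
  steps: "0 0 0 -1 0;0 0 0 -2 0;0 0 0 -3 0;0 0 0 -3 0;0 0 0 -3 0;0 0 0 -3 0;0 0 0 -3 0;0 0 0 -3 0"

```text
clock: 11.8
tcp_pos: [0.4722, -0.2515, 0.1148]
tool_rot: [-0.02, 1.0, -0.002, -0.002]
contact_force: [-5.2, -6.7, 1.3]
width: 0.0391
```

```bash
python3 -c "
from h import *
goto([.476,-.2508,.116],158)
s=get_state();print(s['moment'],s['qd'].round(3),s['joint_torque'].round(2))
s,c=snap('wrist','w7')
cv2.imwrite('pics/c13.png',cv2.resize(c['pixels'][120:260,190:330],None,fx=4.2,fy=4.2,interpolation=cv2.INTER_CUBIC))
"
```

```text
clock 11.8 tcp [ 0.4722 -0.2515  0.1148] yaw_x -177.73 shift [-0.09  0.01 -0.03] turn 24.269328544784912 q6 -2.26 F [-5.2 -6.7  1.3] w 0.0391
[-1.52896611  1.44707687 -0.68461806] [-0.     0.001 -0.002 -0.001  0.    -0.   ] [  4.75 -34.22 -25.46   2.63  -0.32  -0.74]
```

View pics/c13.png

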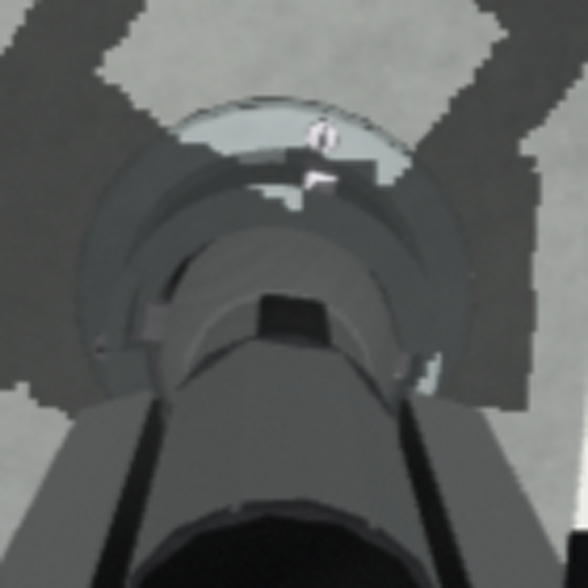

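drive_tool:
  steps: "0 0 0 1 0;0.02 -0.03 0 2 0;0.05 -0.06 0 3 0;0.05 -0.06 0 4 0;0.05 -0.06 0 4 0;0.05 -0.06 0 4 0;0.05 -0.06 0 4 0;0.05 -0.06 0 4 0"

```text
clock: 12.65
tcp_pos: [0.4718, -0.2516, 0.1146]
tool_rot: [0.014, 1.0, 0.0, -0.001]
contact_force: [-5.3, -1.4, 3.6]
width: 0.039
```

```bash
python3 -c "
from h import *
goto([.476,-.2508,.116],158)
s=get_state();print(s['moment'],s['qd'].round(3),s['joint_torque'].round(2))
"
```

```text
clock 12.7 tcp [ 0.4718 -0.2516  0.1146] yaw_x 178.41 shift [-0.1   0.02 -0.03] turn 20.410523155252093 q6 -2.19 F [-5.3 -1.4  3.6] w 0.0390
[-0.29077166  1.31606048  0.11594512] [ 0.    -0.001  0.     0.001  0.002  0.001] [  1.84 -33.65 -26.05   1.52  -1.22   0.1 ]
```

drive_tool:
  steps: "0.04 0 0 0 0;0.04 0 -0.2 0 0;0.04 0 -0.4 0 0;0.04 0 -0.6 0 0;0.04 0 -0.8 0 0;0.04 0 -1 0 0;0.04 0 -1.2 0 0;0.04 0 -1.2 0 0"

```text
clock: 13.45
tcp_pos: [0.4718, -0.2521, 0.1644]
tool_rot: [0.014, 1.0, -0.001, 0.001]
contact_force: [0.3, -0.5, -1.7]
width: 0.0395
```

```bash
python3 -c "
from h import *
goto([.476,-.2508,.116],158)
s=get_state();print(s['moment'],s['qd'].round(3),s['joint_torque'].round(2))
s,c=snap('scene','s8')
cv2.imwrite('pics/c14.png',cv2.resize(c['pixels'][120:280,180:340],None,fx=3.7,fy=3.7,interpolation=cv2.INTER_CUBIC))
"
```

```text
clock 13.4 tcp [ 0.4718 -0.2521  0.1644] yaw_x 178.39 shift [-0.1   0.04  1.21] turn 20.39174191652063 q6 -2.20 F [ 0.3 -0.5 -1.7] w 0.0395
[-0.03258726 -0.0055992  -0.01012622] [-0.002  0.015  0.021 -0.002 -0.015  0.001] [  0.07 -35.01 -27.75  -0.04   0.2    0.  ]
```

View pics/c14.png

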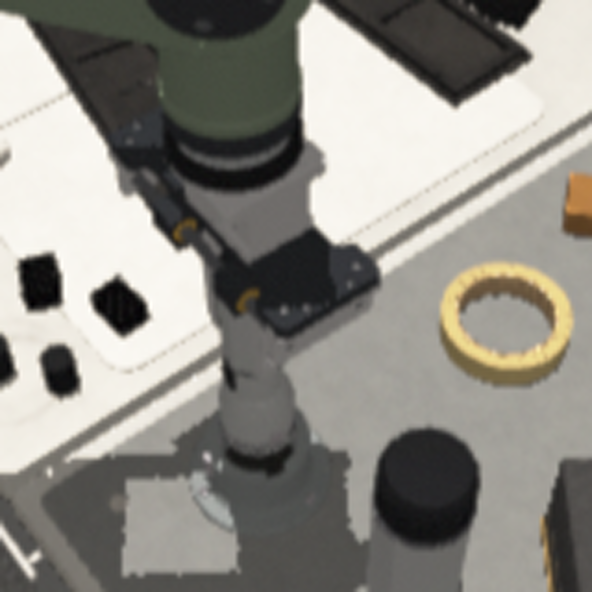

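drive_tool:
  steps: "0 0 0.2 0 0;0 0 0.43 0 0;0 0 0.43 0 0;0.2 0 0.42 0 0;0.4 0 0.41 0 0;0.6 0 0.41 0 0;0.76 0 0.41 0 0;0.76 0 0.41 0 0"
  grip_force: 10

```text
clock: 14.3
tcp_pos: [0.4392, -0.2506, 0.1463]
tool_rot: [0.014, 1.0, 0.0, -0.0]
contact_force: [1.4, 0.7, -2.6]
width: 0.0382
```

```bash
python3 -c "
from h import *
goto([.476,-.2508,.116],178)
s=get_state();print(s['moment'],s['qd'].round(3),s['joint_torque'].round(2))
s,c=snap('scene','s9')
cv2.imwrite('pics/c15.png',cv2.resize(c['pixels'][120:280,180:340],None,fx=3.7,fy=3.7,interpolation=cv2.INTER_CUBIC))
snap('wrist','w9')
"
```

```text
clock 14.3 tcp [ 0.4392 -0.2506  0.1463] yaw_x 178.34 shift [-0.92  0.02  0.76] turn 0.3434043425496327 q6 -2.23 F [ 1.4  0.7 -2.6] w 0.0382
[ 0.04366632 -0.09810066  0.02966296] [ 0.007  0.014 -0.019  0.004 -0.008  0.007] [ -0.28 -32.93 -27.22  -0.22   0.15  -0.04]
```

View pics/c15.png

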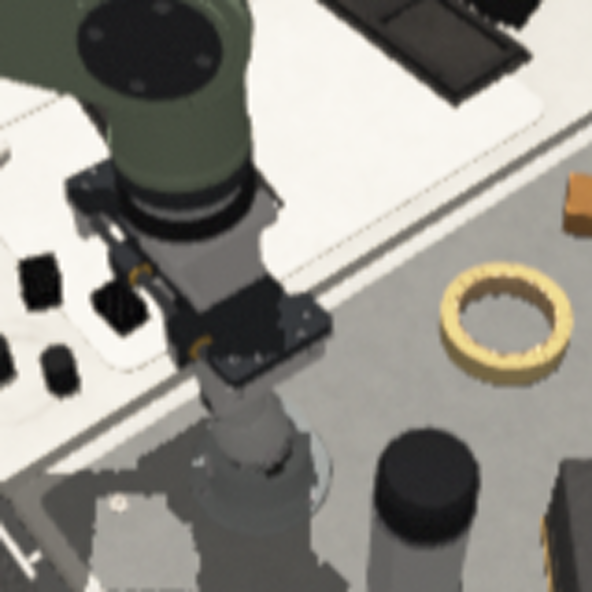

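View pics/w9.png

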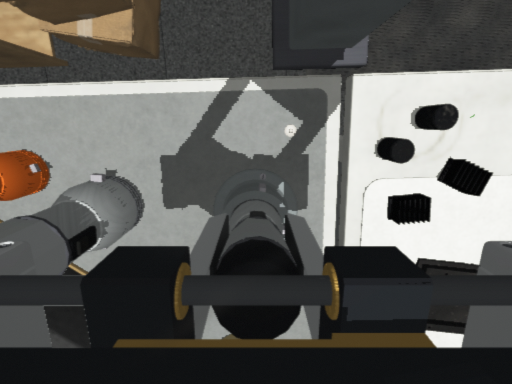

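drive_tool:
  steps: "0.25 0 0.04 0 0;0.5 0 0.1 0 0;0.77 0 0.17 0 0;1 0 0.28 0 0;1.2 0 0.4 0 0;1.42 0 0.53 0 0;1.42 0 0.53 0 0;1.42 0 0.53 0 0"

```text
clock: 15.2
tcp_pos: [0.3832, -0.2491, 0.1248]
tool_rot: [0.014, 1.0, 0.0, -0.0]
contact_force: [1.1, -0.3, -3.0]
width: 0.0382
```

```bash
python3 -c "
from h import *
goto([.476,-.2508,.116],178)
s=get_state();print(s['moment'],s['qd'].round(3),s['joint_torque'].round(2))
s,c=snap('scene','s10')
cv2.imwrite('pics/c16.png',cv2.resize(c['pixels'][120:280,160:320],None,fx=3.7,fy=3.7,interpolation=cv2.INTER_CUBIC))
s,c=snap('top','t10')
cv2.imwrite('pics/c17.png',cv2.resize(c['pixels'][170:270,240:350],None,fx=5,fy=5,interpolation=cv2.INTER_CUBIC))
"
```

```text
clock 15.2 tcp [ 0.3832 -0.2491  0.1248] yaw_x 178.36 shift [-2.32  0.02  0.22] turn 0.35670504182797913 q6 -2.31 F [ 1.1 -0.3 -3. ] w 0.0382
[ 0.09376777 -0.01572058  0.04336925] [ 0.008  0.005 -0.018  0.003  0.003 -0.001] [-3.300e-01 -2.843e+01 -2.616e+01 -2.100e-01  9.000e-02  1.000e-02]
```

View pics/c16.png

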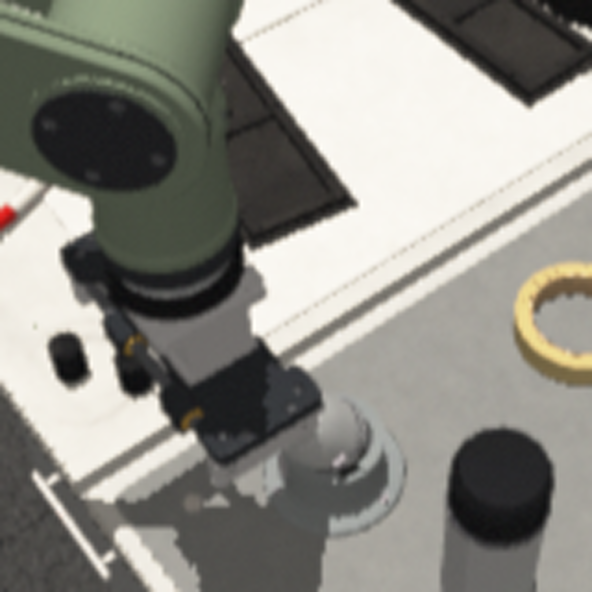

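View pics/c17.png

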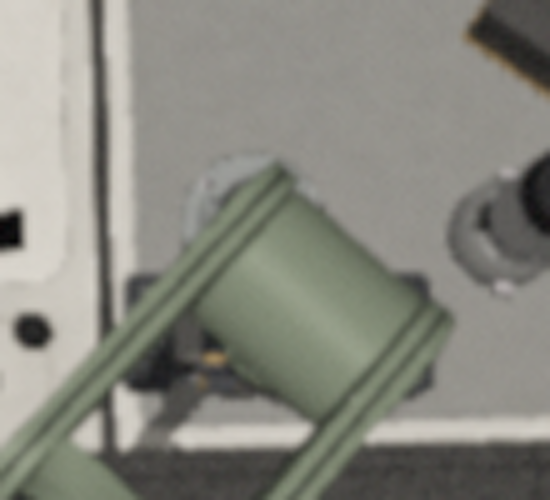

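drive_tool:
  steps: "0 0 0 0 0;0 0 0 0 0;0 0 0 0 0;0 0 -0.3 0 0;0 0 -0.8 0 0;0 0 -1.4 0 0;0 0 -2 0 0;0 0 -2 0 0"
  grip_force: 45

```text
clock: 16.1
tcp_pos: [0.3858, -0.2514, 0.2096]
tool_rot: [0.014, 1.0, -0.003, 0.003]
contact_force: [0.2, 0.7, -2.7]
width: 0.0378
```

```bash
python3 -c "
from h import *
b=np.radians(192);P=np.array([.624,.132,.004]);G=P+.1*np.array([.707*np.cos(b),.707*np.sin(b),.707])+.121*np.array([.707*np.cos(b),.707*np.sin(b),.707]);print(G)
goto([G[0],G[1],.25],192)
s=get_state();print(s['moment'],s['qd'].round(3),s['joint_torque'].round(2))
s,c=snap('scene','s11')
cv2.imwrite('pics/c18.png',cv2.resize(c['pixels'][100:280,140:320],None,fx=3.3,fy=3.3,interpolation=cv2.INTER_CUBIC))
snap('wrist','w11')
"
```

```text
[0.47116737 0.09951442 0.160247  ]
clock 16.1 tcp [ 0.3858 -0.2514  0.2096] yaw_x 178.39 shift [-1.89  8.82 -1.05] turn -13.608454109782514 q6 -2.31 F [ 0.2  0.7 -2.7] w 0.0378
[-0.01270494  0.07661321  0.02822864] [-0.     0.034  0.065  0.002 -0.04  -0.   ] [ 1.700e-01 -2.663e+01 -2.824e+01 -1.000e-02  4.300e-01 -0.000e+00]
```

View pics/c18.png

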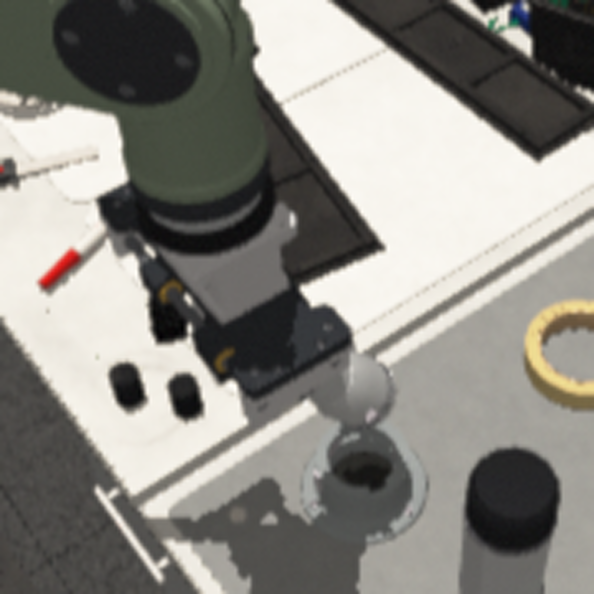

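View pics/w11.png

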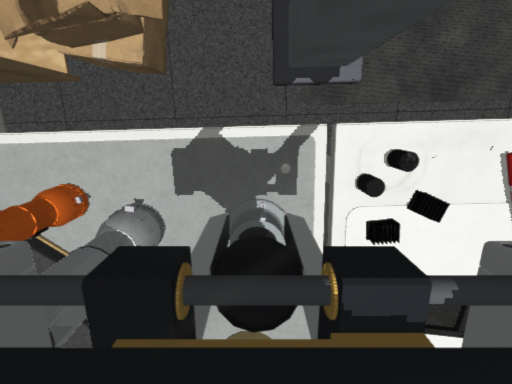

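```bash
python3 -c "
from h import *
c=wcam('w11')
p=np.clip((c['pixels'][180:360,170:345]/255.)**.5*255,0,255).astype(np.uint8)
cv2.imwrite('pics/c19.png',cv2.resize(p,None,fx=3.3,fy=3.3,interpolation=cv2.INTER_CUBIC))"
```

```text
(no output)
```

View pics/c19.png

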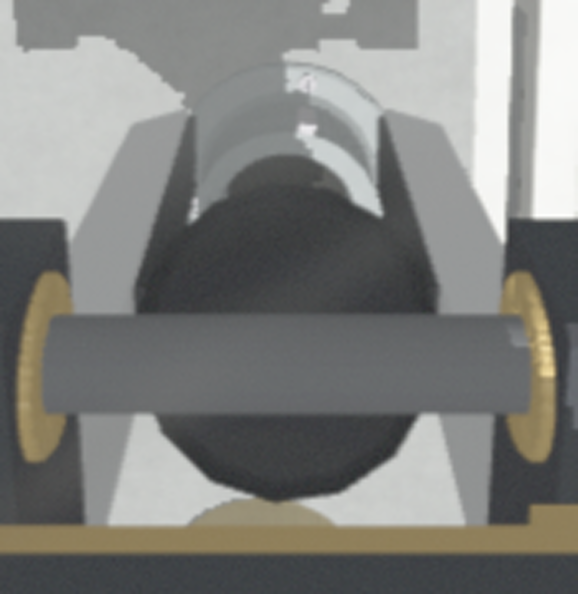

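```bash
python3 -c "
from h import *
c=np.load('pics/s11.npz')
G=np.array([.386,-.251,.229])
for th in (0,10,30,45,60):
    a=np.array([-np.sin(np.radians(th)),0,np.cos(np.radians(th))])
    print(th,((proj(c,[G-.121*a,G-.07*a,G+.064*a])-[140,100])*3.3).round())
"
```

```text
0 [[256. 475.]
 [249. 437.]
 [227. 319.]]
10 [[279. 458.]
 [263. 427.]
 [212. 329.]]
30 [[322. 419.]
 [289. 404.]
 [184. 354.]]
45 [[348. 387.]
 [305. 384.]
 [167. 375.]]
60 [[369. 353.]
 [317. 364.]
 [156. 396.]]
```

```bash
python3 -c "
from h import *
c=np.load('pics/s11.npz')
for uv in ([251.5,218.8],[247,222],[255,215],[260,222],[252,207]):
    d=c['cam_to_world'][:3,:3]@np.linalg.inv(c['K'])@np.array([uv[0],uv[1],1]);o=c['cam_to_world'][:3,3]
    p=o+d*(-.2514-o[1])/d[1];print(uv,p.round(3),'tool',(-(p[0]-.3858)).round(3),(.2096-p[2]).round(3))
p=c['pixels'][160:260,190:290]
cv2.imwrite('pics/c20.png',cv2.resize(p,None,fx=6,fy=6,interpolation=cv2.INTER_CUBIC))
c=np.load('pics/s10.npz');p=c['pixels'][160:280,190:290]
cv2.imwrite('pics/c21.png',cv2.resize(p,None,fx=5,fy=5,interpolation=cv2.INTER_CUBIC))
"
```

```text
[251.5, 218.8] [ 0.489 -0.251  0.121] tool -0.103 0.088
[247, 222] [ 0.475 -0.251  0.12 ] tool -0.089 0.089
[255, 215] [ 0.5   -0.251  0.128] tool -0.114 0.082
[260, 222] [ 0.515 -0.251  0.083] tool -0.129 0.127
[252, 207] [ 0.491 -0.251  0.169] tool -0.106 0.041
```

View pics/c20.png

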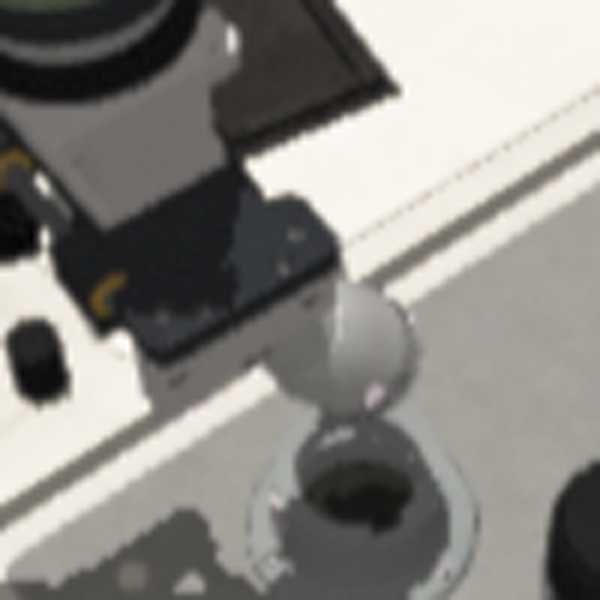

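View pics/c21.png

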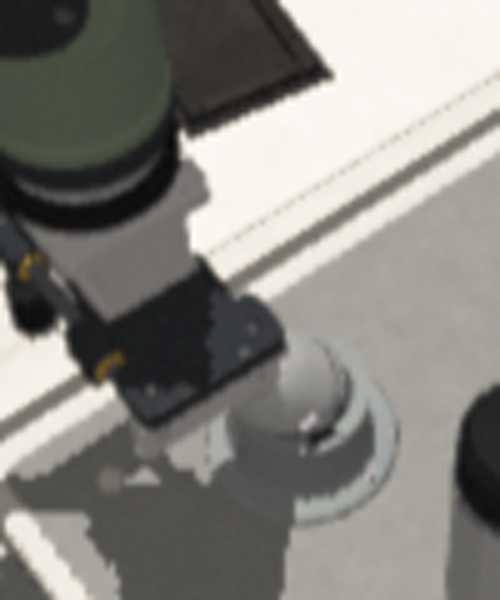

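```bash
python3 -c "
from h import *
goto([.45,.03,.28],192)"
```

```text
clock 16.2 tcp [ 0.3837 -0.2494  0.2055] yaw_x 178.39 shift [-1.46  7.03 -1.87] turn -13.613158048928995 q6 -2.31 F [ 0.   0.8 -2.7] w 0.0382
```

drive_tool:
  steps: "0 0.3 -0.8 0 0;-0.2 1.1 -1.6 -3 0;-0.4 2.1 -1.9 -6 0;-0.7 3.2 -1.9 -9 0;-0.9 4.3 -1.9 -12 0;-1.2 5.4 -1.9 -14 0;-1.4 6.4 -1.9 -14 0;-1.5 7 -1.9 -14 0"

```text
clock: 17.0
tcp_pos: [0.4504, 0.032, 0.2789]
tool_rot: [-0.109, 0.994, 0.001, -0.002]
contact_force: [0.7, -0.1, -2.9]
width: 0.0377
```

```bash
python3 -c "
from h import *
goto([.45,.03,.28],192)
s,c=snap('scene','s12')
cv2.imwrite('pics/c22.png',cv2.resize(c['pixels'][40:220,100:280],None,fx=3.3,fy=3.3,interpolation=cv2.INTER_CUBIC))
snap('wrist','w12');s,c=snap('top','t12')
cv2.imwrite('pics/c23.png',cv2.resize(c['pixels'][120:320,130:300],None,fx=3,fy=3,interpolation=cv2.INTER_CUBIC))
"
```

```text
clock 17.0 tcp [0.4504 0.032  0.2789] yaw_x -167.46 shift [ 0.02 -0.05 -0.03] turn 0.5401644533430954 q6 -1.91 F [ 0.7 -0.1 -2.9] w 0.0377
```

View pics/c22.png

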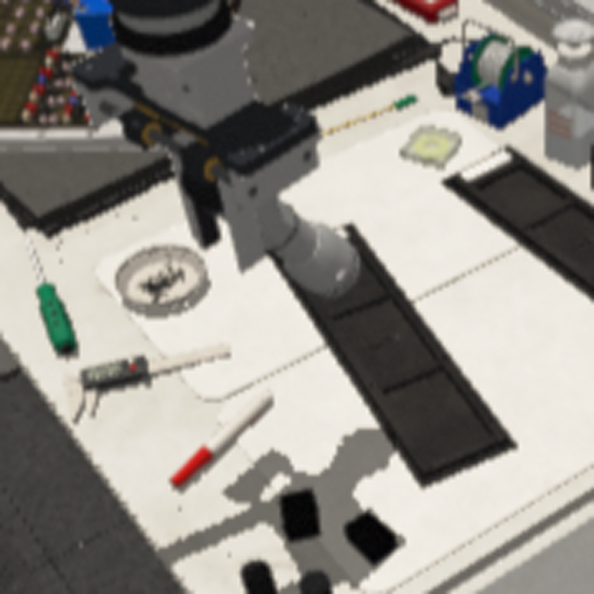

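View pics/w12.png

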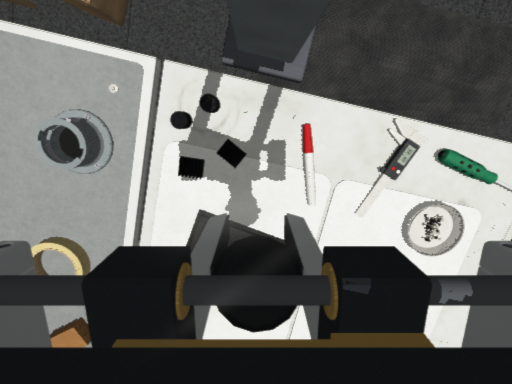

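View pics/c23.png

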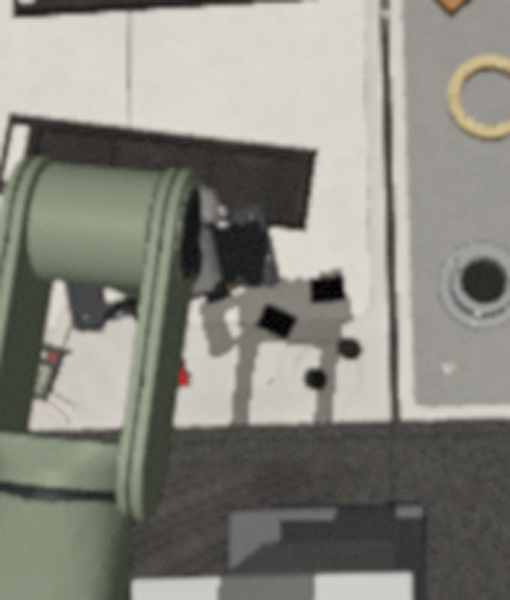

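```bash
python3 -c "
from h import *
c=np.load('pics/s12.npz')
s=R.from_quat(c['rot']).as_matrix();G=c['tcp']-.019*s[:,2]
for th in (0,15,30,40,45,50):
    a=-s[:,2]*np.cos(np.radians(th))+s[:,0]*np.sin(np.radians(th))
    print(th,((proj(c,[G-.121*a,G-.09*a,G-.03*a,G+.064*a])-[100,40])*3.3).round().tolist())
p=c['pixels'][80:145,160:225];cv2.imwrite('pics/c24.png',cv2.resize(p,None,fx=9,fy=9,interpolation=cv2.INTER_CUBIC))
"
```

```text
0 [[251.0, 350.0], [244.0, 323.0], [229.0, 264.0], [204.0, 161.0]]
15 [[278.0, 326.0], [265.0, 304.0], [237.0, 258.0], [186.0, 174.0]]
30 [[301.0, 297.0], [283.0, 282.0], [243.0, 250.0], [171.0, 193.0]]
40 [[314.0, 275.0], [293.0, 265.0], [247.0, 244.0], [163.0, 207.0]]
45 [[320.0, 263.0], [297.0, 256.0], [248.0, 241.0], [160.0, 214.0]]
50 [[325.0, 252.0], [300.0, 247.0], [249.0, 238.0], [157.0, 221.0]]
```

View pics/c24.png

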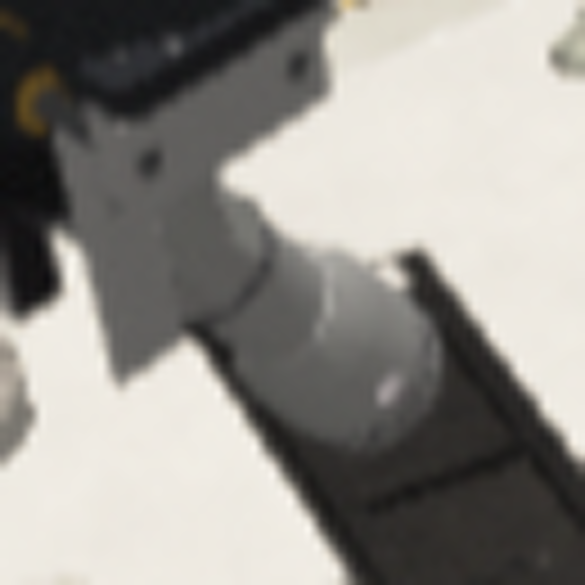

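```bash
python3 -c "
from h import *
c=np.load('pics/s12.npz')
s=R.from_quat(c['rot']).as_matrix();T=c['tcp']
for v in ([0,0,0],[0,-.019,0],[0,-.03,0],[.008,-.02,0],[-.008,-.02,0],[0,.019,0],[0,0,-.019],[0,-.02,-.019],[0,-.02,-.097],[.0375,-.0885,-.097],[-.0375,-.0885,-.097]):
    print(v,((proj(c,T+s@np.array(v))-[160,80])*9).round())
"
```

```text
[0, 0, 0] [[ 78. 330.]]
[0, -0.019, 0] [[125. 359.]]
[0, -0.03, 0] [[152. 376.]]
[0.008, -0.02, 0] [[105. 376.]]
[-0.008, -0.02, 0] [[149. 346.]]
[0, 0.019, 0] [[ 32. 302.]]
[0, 0, -0.019] [[ 65. 276.]]
[0, -0.02, -0.019] [[114. 306.]]
[0, -0.02, -0.097] [[57. 62.]]
[0.0375, -0.0885, -0.097] [[131. 245.]]
[-0.0375, -0.0885, -0.097] [[357.  96.]]
```

```bash
cat >> h.py <<'E'
def plane(c,uv,tcp,rot,y0=0.):
    "intersect pixel ray with tool plane y=y0; returns tool coords"
    s=R.from_quat(rot).as_matrix();d=s.T@c['cam_to_world'][:3,:3]@np.linalg.inv(c['K'])@np.array([*uv,1.]);o=s.T@(c['cam_to_world'][:3,3]-tcp)
    return o+d*(y0-o[1])/d[1]
E
python3 -c "
from h import *
c=np.load('pics/s12.npz')
f=lambda u,y=0:plane(c,np.array(u)/9+[160,80],c['tcp'],c['rot'],y).round(4)
print('lugmid',f([386,327]),'neck',f([238,290]),'nearlug',f([388,388],-.031),'farlug',f([387,268],.031),'lensedge',f([420,350]))
"
```

```text
lugmid [-0.1082  0.      0.069 ] neck [-0.0559  0.      0.0214] nearlug [-0.0799 -0.031   0.0575] farlug [-0.1378  0.031   0.0805] lensedge [-0.1203  0.      0.0861]
```

```bash
python3 -c "
from h import *
c=wcam('w12')
p=np.clip((c['pixels'][190:350,160:355]/255.)**.4*255,0,255).astype(np.uint8)
cv2.imwrite('pics/c25.png',cv2.resize(p,None,fx=4,fy=3.7,interpolation=cv2.INTER_CUBIC))"
```

```text
(no output)
```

View pics/c25.png

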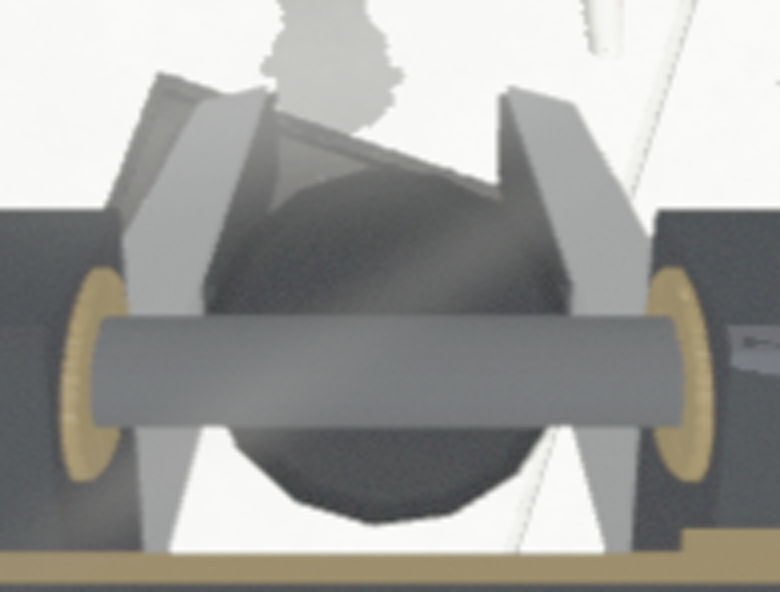

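```bash
python3 -c "
from h import *
goto([.40,-.12,.32],140)"
```

```text
clock 17.1 tcp [0.4503 0.0303 0.279 ] yaw_x -167.42 shift [ 2.05 -3.39 -1.02] turn 52.57574709835944 q6 -1.91 F [ 0.9 -0.2 -2.5] w 0.0380
```

drive_tool:
  steps: "0.4 -0.6 -0.4 7 0;0.7 -1.2 -0.8 14 0;1 -1.8 -1 21 0;1.3 -2.4 -1 28 0;1.7 -3 -1 35 0;2 -3.4 -1 42 0;2 -3.4 -1 48 0;2 -3.4 -1 53 0"
  grip_force: 60

```text
clock: 17.95
tcp_pos: [0.401, -0.1227, 0.3198]
tool_rot: [0.351, 0.936, -0.0, -0.001]
contact_force: [-0.7, 0.2, -2.5]
width: 0.0381
```

drive_tool:
  steps: "0 0 0 0 0;0 0 0 0 0;0 0 0 0 0;0 0 0 0 0;0 0 0 0 0;0 0 0 0 0;0 0 0 0 0;0 0 0 0 0"

```text
clock: 18.75
tcp_pos: [0.4025, -0.1209, 0.3211]
tool_rot: [0.347, 0.938, -0.0, 0.0]
contact_force: [-0.1, -0.0, -2.9]
width: 0.0377
```

```bash
python3 -c "
from h import *
goto([.40,-.12,.32],140)
s,c=snap('scene','s13');snap('wrist','w13')
s=get_state();u=proj(c,s['tcp_pos'])[0].astype(int);print(u)
x0,y0=u[0]-50,u[1]-60;print(x0,y0)
cv2.imwrite('pics/c26.png',cv2.resize(c['pixels'][y0:y0+95,x0:x0+120],None,fx=6,fy=6,interpolation=cv2.INTER_CUBIC))
"
```

```text
clock 18.8 tcp [ 0.4025 -0.1209  0.3211] yaw_x 139.41 shift [ 0.06 -0.02  0.03] turn -0.5936996730558519 q6 -1.36 F [-0.1 -0.  -2.9] w 0.0377
[180 147]
130 87
```

View pics/c26.png

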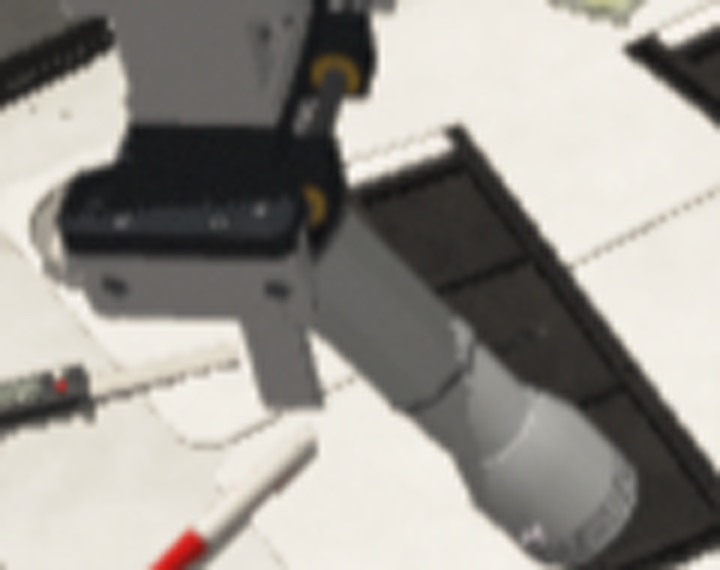

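View pics/w13.png

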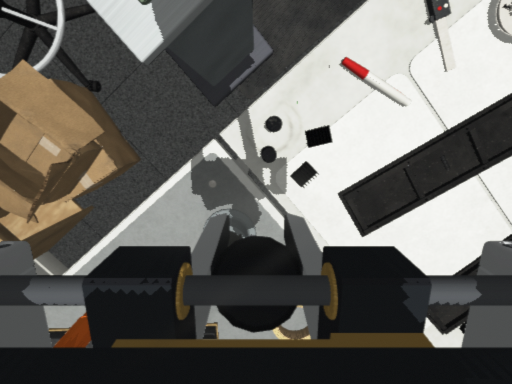

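```bash
cat > fit.py <<'E'
from h import *
from scipy.optimize import least_squares
def model(p):
    x,z,th,y,ps=p; a=np.array([np.sin(th),ps,-np.cos(th)]);a/=np.linalg.norm(a)
    return np.array([x,y,z]),a   # tail centre, axis lens->tail (tool)
def run(sc,wr,neck,lens,tail,tcp,rot,verbose=1):
    s=np.load(f'pics/{sc}.npz');w=wcam(wr);rm=R.from_quat(rot).as_matrix()
    def res(p):
        t,a=model(p);W=lambda q:tcp+rm@q
        r=np.r_[(proj(s,W(t-.093*a))[0]-neck),(proj(s,W(t-.185*a))[0]-lens),(proj(w,W(t))[0]-tail)*.5]
        return np.r_[r,p[3]/.003,p[4]/.03]
    o=least_squares(res,[0,-.07,.7,0,0]);
    t,a=model(o.x);print('tail',t.round(4),'lens',(t-.185*a).round(4),'tilt',np.degrees(np.arccos(-a[2])).round(2),'side',a[1].round(3),'res',o.fun.round(2));return t,a
E
python3 -c "
from fit import *
w=np.load('pics/w13.npz')
o=np.array([130,87])
t,a=run('s13','w13',np.array([440,380])/6+o,np.array([595,518])/6+o,[256,284],w['tcp'],w['rot'])
# overlay check
s=np.load('pics/s13.npz');rm=R.from_quat(w['rot']).as_matrix()
im=cv2.resize(s['pixels'][87:182,130:250],None,fx=6,fy=6,interpolation=cv2.INTER_CUBIC)
b=np.cross(a,[0,1,0])
for sd,r in ((0,.026),(40,.026),(92,.0195),(160,.0195),(185,.019)):
    k=np.linspace(0,2*np.pi,40);P=(t-(.185-sd/1000)*a)[None]+r*(np.outer(np.cos(k),b)+np.outer(np.sin(k),[0,1,0]))
    q=((proj(s,w['tcp']+P@rm.T)-o)*6).astype(int);cv2.polylines(im,[q],True,(0,0,255),1)
cv2.imwrite('pics/c27.png',im)
im=w['pixels'].copy();c=wcam('w13')
P=t[None]+.019*(np.outer(np.cos(k),b)+np.outer(np.sin(k),[0,1,0]));cv2.polylines(im,[proj(c,w['tcp']+P@rm.T).astype(int)],True,(0,0,255),1);cv2.imwrite('pics/c28.png',im[170:350,150:360])
"
```

```text
tail [ 0.0004  0.0004 -0.072 ] lens [-0.0984  0.0019  0.0845] tilt 32.25 side -0.008 res [ 0.36 -0.71 -0.14  0.53 -0.11 -0.1   0.12 -0.27]
```

View pics/c27.png

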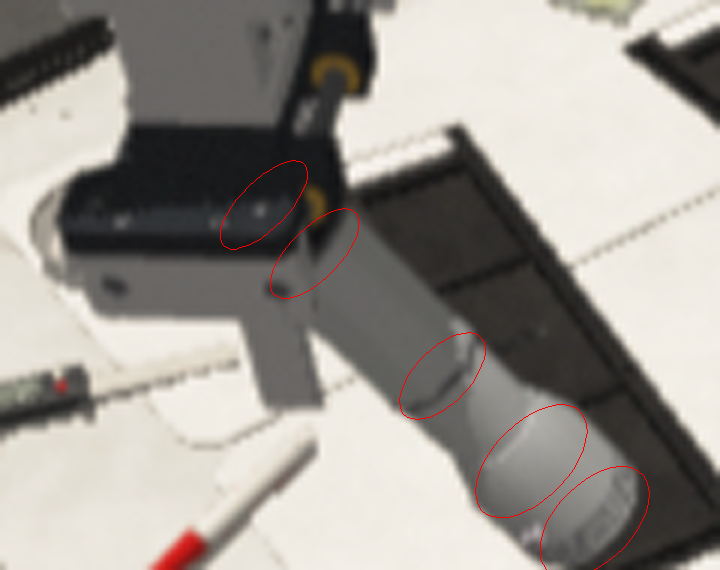

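View pics/c28.png

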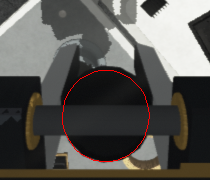

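```bash
python3 -c "
from fit import *
w=np.load('pics/w12.npz');o=np.array([160,80])
run('s12','w12',np.array([240,288])/9+o,np.array([402,345])/9+o,[257,284],w['tcp'],w['rot'])
w=np.load('pics/w11.npz');o=np.array([190,160])
run('s11','w11',np.array([275,345])/6+o,np.array([380,365])/6+o,[257,284],w['tcp'],w['rot'])
"
```

```text
tail [-0.0104  0.0004 -0.0547] lens [-0.1188  0.0059  0.0952] tilt 35.91 side -0.03 res [ 0.95 -2.78 -0.01  1.82  0.05 -0.53  0.13 -0.99]
tail [-0.0153  0.0003 -0.047 ] lens [-0.1097  0.0045  0.112 ] tilt 30.74 side -0.023 res [ 0.7  -2.95 -0.11  1.89 -0.24 -0.57  0.09 -0.77]
```

```bash
python3 -c "
from h import *
goto([.380,-.2505,.20],178)"
```

```text
clock 18.9 tcp [ 0.4025 -0.1209  0.3211] yaw_x 139.40 shift [-1.68 -2.82  3.03] turn -38.60427984750223 q6 -1.36 F [-0.3  0.4 -3.1] w 0.0379
```

drive_tool:
  steps: "-0.4 -0.7 0 -7 0;-0.8 -1.4 0 -14 0;-1.2 -2.1 0.3 -21 0;-1.7 -2.8 1 -28 0;-1.7 -2.8 1.8 -35 0;-1.7 -2.8 2.6 -39 0;-1.7 -2.8 3 -39 0;-1.7 -2.8 3 -39 0"
  grip_force: 38

```text
clock: 19.65
tcp_pos: [0.3792, -0.2487, 0.1979]
tool_rot: [0.014, 1.0, 0.002, -0.003]
contact_force: [-0.4, 0.3, -1.8]
width: 0.0382
```

```bash
python3 -c "
from h import *
goto([.380,-.2505,.136],178)
s,c=snap('scene','s14')
cv2.imwrite('pics/c29.png',cv2.resize(c['pixels'][130:260,170:330],None,fx=4.4,fy=4.4,interpolation=cv2.INTER_CUBIC))"
```

```text
clock 19.6 tcp [ 0.3792 -0.2487  0.1979] yaw_x 178.37 shift [-0.03 -0.05  1.55] turn 0.3657946489131234 q6 -2.31 F [-0.4  0.3 -1.8] w 0.0382
```

View pics/c29.png

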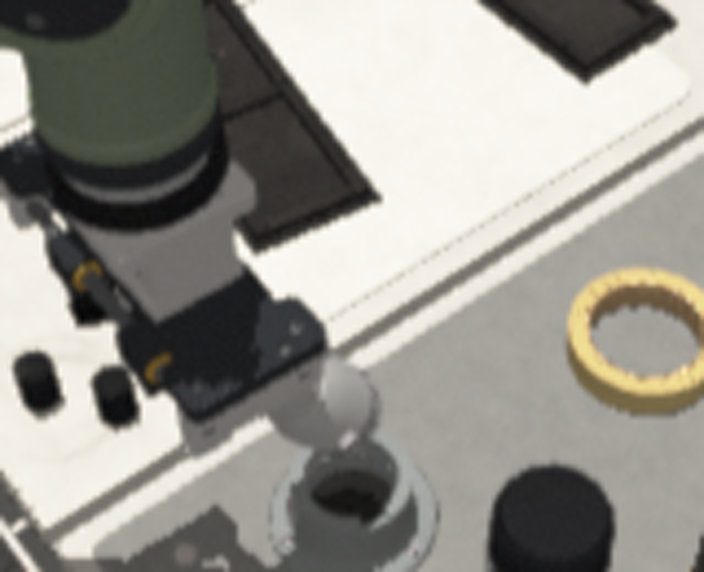

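drive_tool:
  steps: "0 0 0.4 0 0;0 0 0.8 0 0;0 0 1.2 0 0;0 0 1.45 0 0;0 0 1.45 0 0;0 0 1.45 0 0;0 0 1.45 0 0;0 0 1.45 0 0"

```text
clock: 20.5
tcp_pos: [0.3818, -0.2509, 0.1441]
tool_rot: [0.014, 1.0, -0.001, 0.001]
contact_force: [-0.2, -0.5, -2.9]
width: 0.0379
```

drive_tool:
  steps: "0.1 0 0.05 0 0;0.2 0 0.1 0 0;0.3 0 0.17 0 0;0.4 0 0.24 0 0;0.5 0 0.32 0 0;0.6 0 0.4 0 0;0.7 0 0.48 0 0;0.75 0 0.52 0 0"
  grip_force: 12

```text
clock: 21.3
tcp_pos: [0.3495, -0.2511, 0.1245]
tool_rot: [0.014, 1.0, -0.002, -0.001]
contact_force: [-10.5, 1.1, 15.8]
width: 0.0384
```

```bash
python3 -c "
from h import *
goto([.4767-.1276,-.2505,.119],178)
snap('wrist','w15');s,c=snap('scene','s15')
cv2.imwrite('pics/c30.png',cv2.resize(c['pixels'][130:260,170:330],None,fx=4.4,fy=4.4,interpolation=cv2.INTER_CUBIC))"
```

```text
clock 21.3 tcp [ 0.3495 -0.2511  0.1245] yaw_x 178.40 shift [0.01 0.02 0.14] turn 0.39758883197279715 q6 -2.36 F [-10.5   1.1  15.8] w 0.0384
```

View pics/c30.png

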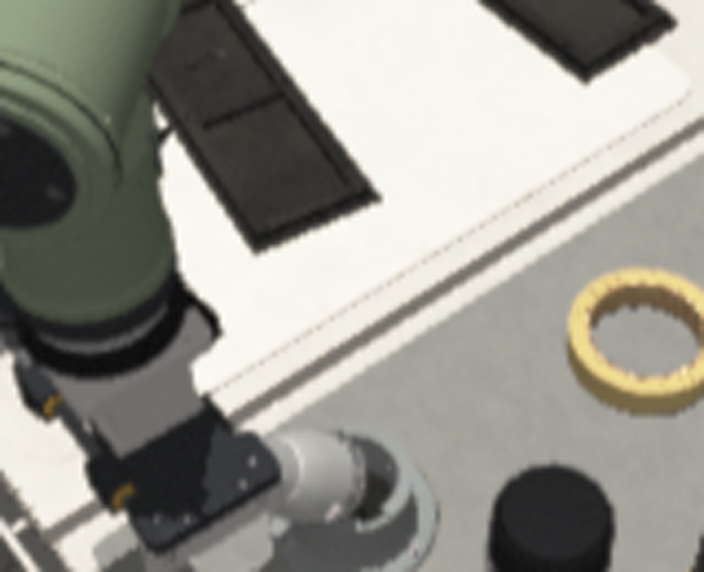

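View pics/w15.png

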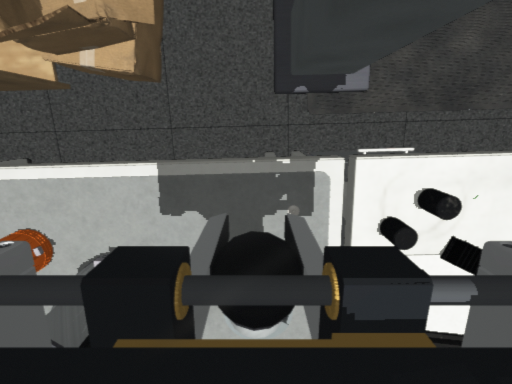

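drive_tool:
  steps: "0 0 -0.15 0 0;0 0 -0.15 0 0;0 0 -0.15 0 0;0 0 -0.4 0 0;0 0 -0.8 0 0;0 0 -1.4 0 0;0 0 -2 0 0;0 0 -2.4 0 0"
  grip_force: 38

```text
clock: 22.2
tcp_pos: [0.3518, -0.2498, 0.2203]
tool_rot: [0.014, 1.0, -0.001, 0.001]
contact_force: [0.7, -0.4, -2.2]
width: 0.0381
```

```bash
python3 -c "
from h import *
goto([.40,-.12,.32],140)
snap('wrist','w16');s,c=snap('scene','s16')
cv2.imwrite('pics/c31.png',cv2.resize(c['pixels'][100:230,150:310],None,fx=4.4,fy=4.4,interpolation=cv2.INTER_CUBIC))"
```

```text
clock 22.2 tcp [ 0.3518 -0.2498  0.2203] yaw_x 178.40 shift [-1.12  3.27 -2.5 ] turn 38.40102777377692 q6 -2.36 F [ 0.7 -0.4 -2.2] w 0.0381
```

View pics/c31.png

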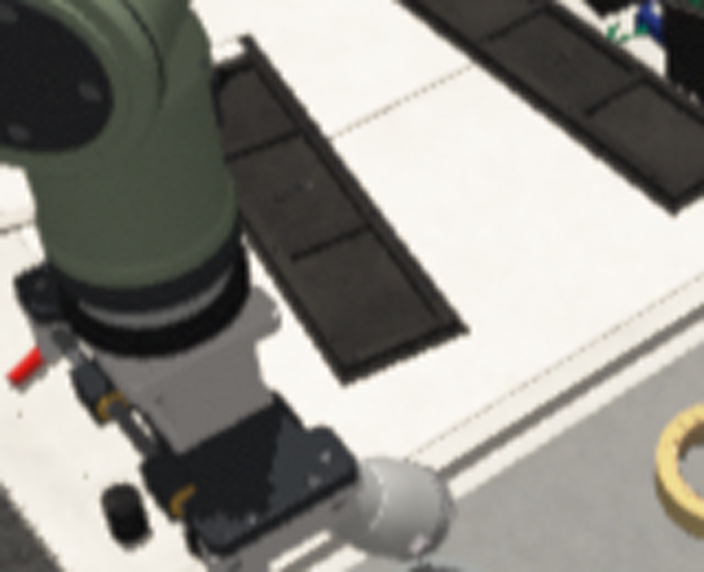

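View pics/w16.png

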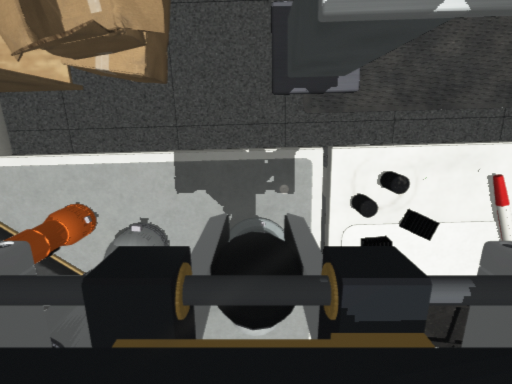

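drive_tool:
  steps: "-0.1 0.3 -1 7 0;-0.4 1.1 -1.8 14 0;-0.7 2 -2.5 21 0;-1 2.8 -2.5 28 0;-1.1 3.3 -2.5 35 0;-1.1 3.3 -2.5 38 0;-1.1 3.3 -2.5 38 0;-1.1 3.3 -2.5 38 0"

```text
clock: 23.1
tcp_pos: [0.3985, -0.1185, 0.3172]
tool_rot: [0.338, 0.941, 0.0, -0.001]
contact_force: [1.0, -0.6, -2.3]
width: 0.0383
```

```bash
python3 -c "
from h import *
goto([.40,-.12,.32],140)
snap('wrist','w17');s,c=snap('scene','s17')
x0,y0=130,87
cv2.imwrite('pics/c32.png',cv2.resize(c['pixels'][y0:y0+95,x0:x0+120],None,fx=6,fy=6,interpolation=cv2.INTER_CUBIC))
p=np.clip((cv2.imread('pics/w17.png')[190:350,160:355]/255.)**.4*255,0,255).astype(np.uint8)
cv2.imwrite('pics/c33.png',cv2.resize(p,None,fx=4,fy=3.7,interpolation=cv2.INTER_CUBIC))"
```

```text
clock 23.1 tcp [ 0.3985 -0.1185  0.3172] yaw_x 140.46 shift [-0.05 -0.   -0.07] turn 0.4557232137051983 q6 -1.38 F [ 1.  -0.6 -2.3] w 0.0383
```

View pics/c32.png

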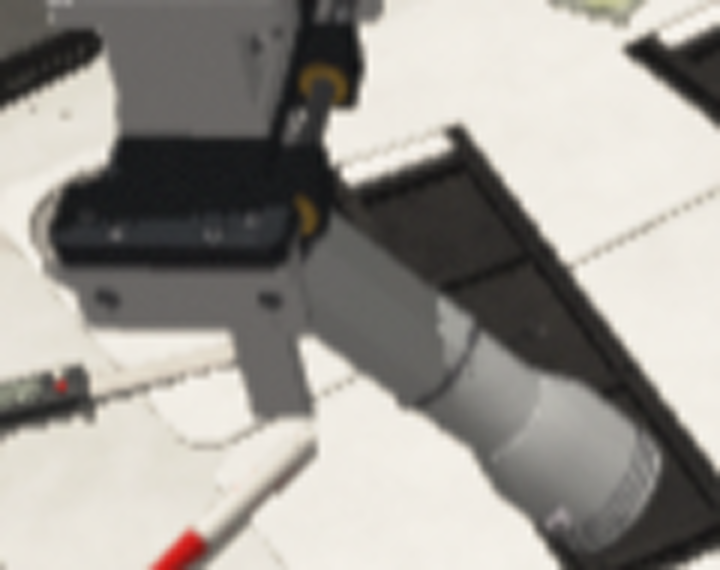

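View pics/c33.png

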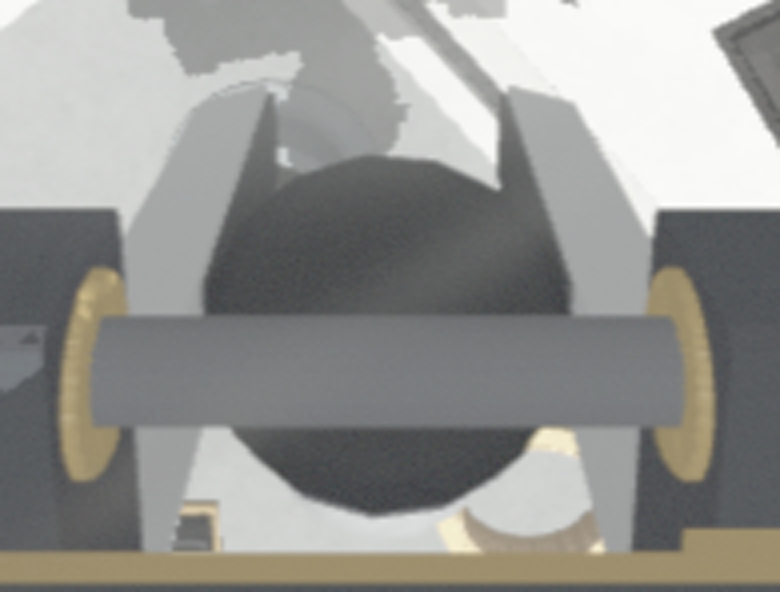

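```bash
cat > ov.py <<'E'
from fit import *
def ov(sc,wr,neck,lens,tail,o,f,size,out):
    o=np.array(o);w=np.load(f'pics/{wr}.npz')
    t,a=run(sc,wr,np.array(neck)/f+o,np.array(lens)/f+o,tail,w['tcp'],w['rot'])
    s=np.load(f'pics/{sc}.npz');rm=R.from_quat(w['rot']).as_matrix()
    im=cv2.resize(s['pixels'][o[1]:o[1]+size[1],o[0]:o[0]+size[0]],None,fx=f,fy=f,interpolation=cv2.INTER_CUBIC)
    b=np.cross(a,[0,1,0]);b/=np.linalg.norm(b);e=np.cross(a,b);k=np.linspace(0,2*np.pi,40)
    for sd,r in ((0,.026),(40,.026),(92,.0195),(160,.0195),(185,.019)):
        P=(t-(.185-sd/1000)*a)[None]+r*(np.outer(np.cos(k),b)+np.outer(np.sin(k),e))
        cv2.polylines(im,[((proj(s,w['tcp']+P@rm.T)-o)*f).astype(int)],True,(0,0,255),1)
    cv2.imwrite(f'pics/{out}.png',im);return t,a
E
python3 -c "
from ov import *
ov('s17','w17',[449,365],[620,496],[256.5,281],[130,87],6,[120,95],'c34')"
```

```text
tail [ 0.003   0.0007 -0.074 ] lens [-0.1144  0.0029  0.069 ] tilt 39.38 side -0.012 res [-0.38 -0.12  0.31  0.27 -0.01  0.04  0.22 -0.4 ]
```

View pics/c34.png

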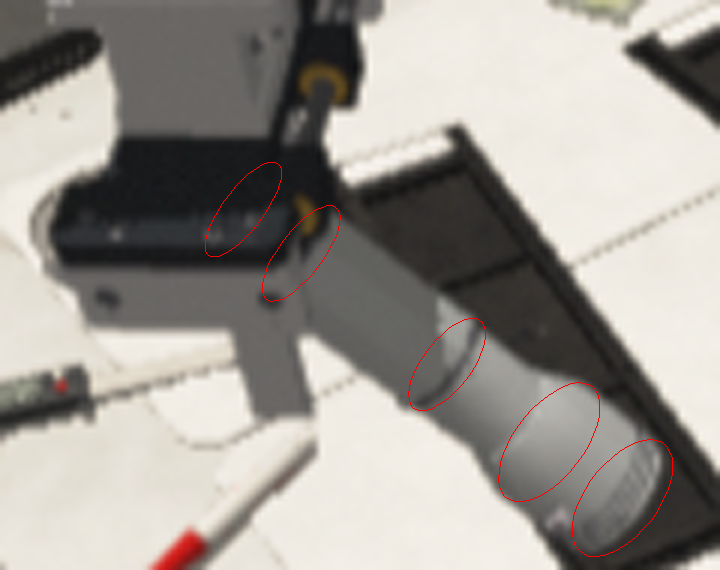

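```bash
python3 -c "
from h import *
goto([.3675,-.2505,.165],178.4)"
```

```text
clock 23.2 tcp [ 0.3986 -0.1189  0.3176] yaw_x 140.39 shift [-1.5  -3.03  3.81] turn -38.01422274706755 q6 -1.38 F [ 0.4  0.1 -2.5] w 0.0379
```

drive_tool:
  steps: "-0.4 -0.8 0 -7 0;-0.8 -1.6 0 -14 0;-1.2 -2.4 0.5 -21 0;-1.5 -3 1.3 -28 0;-1.5 -3 2.1 -35 0;-1.5 -3 2.9 -38 0;-1.5 -3 3.6 -38 0;-1.5 -3 3.8 -38 0"

```text
clock: 24.0
tcp_pos: [0.3661, -0.2479, 0.1625]
tool_rot: [0.015, 1.0, 0.003, -0.003]
contact_force: [-0.1, 0.6, -2.9]
width: 0.0379
```

```bash
python3 -c "
from h import *
goto([.3675,-.2505,.124],178.4)
goto([.3465,-.2505,.111],178.4)"
```

```text
clock 24.0 tcp [ 0.3661 -0.2479  0.1625] yaw_x 178.32 shift [-0.04 -0.07  0.96] turn -0.07946326098212353 q6 -2.33 F [-0.1  0.6 -2.9] w 0.0379
clock 24.0 tcp [ 0.3661 -0.2479  0.1625] yaw_x 178.32 shift [ 0.48 -0.09  1.29] turn -0.07946326098212353 q6 -2.33 F [-0.1  0.6 -2.9] w 0.0379
```

drive_tool:
  steps: "0 0 0 0 0;0 0 0.2 0 0;0 0 0.4 0 0;0 0 0.6 0 0;0 0 0.8 0 0;0 0 0.9 0 0;0 0 0.9 0 0;0 0 0.9 0 0"

```text
clock: 24.8
tcp_pos: [0.3687, -0.2494, 0.1302]
tool_rot: [0.014, 1.0, -0.0, 0.0]
contact_force: [0.1, 0.3, -2.9]
width: 0.0385
```

```bash
python3 -c "
from h import *
goto([.3465,-.2505,.111],178.4)
s,c=snap('scene','s18')
cv2.imwrite('pics/c35.png',cv2.resize(c['pixels'][150:270,190:310],None,fx=5,fy=5,interpolation=cv2.INTER_CUBIC))"
```

```text
clock 24.8 tcp [ 0.3687 -0.2494  0.1302] yaw_x 178.39 shift [ 0.55 -0.04  0.48] turn -0.007760497336732897 q6 -2.33 F [ 0.1  0.3 -2.9] w 0.0385
```

View pics/c35.png

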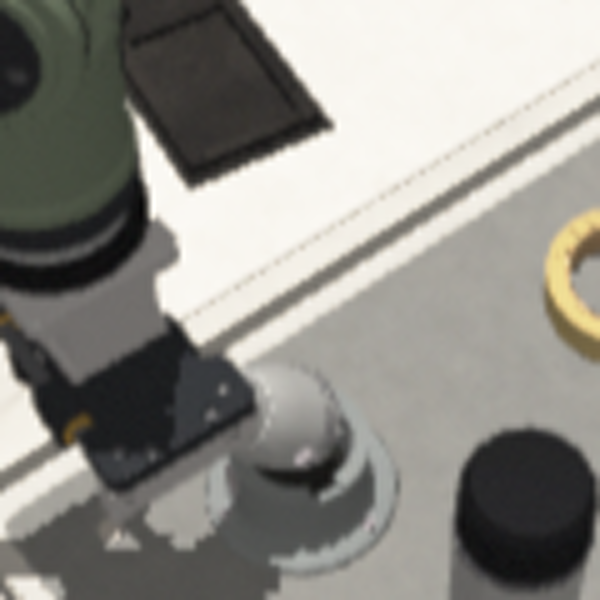

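drive_tool:
  steps: "0 0 0.1 0 0;0.05 0 0.2 0 0;0.15 0 0.25 0 0;0.25 0 0.3 0 0;0.35 0 0.36 0 0;0.45 0 0.42 0 0;0.53 0 0.48 0 0;0.58 0 0.5 0 0"
  grip_force: 12

```text
clock: 25.65
tcp_pos: [0.345, -0.2487, 0.11]
tool_rot: [0.014, 1.0, 0.0, -0.0]
contact_force: [1.2, -0.2, -3.2]
width: 0.0385
```

```bash
python3 -c "
from h import *
goto([.3465,-.2505,.111],178.4)
s,c=snap('scene','s19')
cv2.imwrite('pics/c36.png',cv2.resize(c['pixels'][150:270,190:310],None,fx=5,fy=5,interpolation=cv2.INTER_CUBIC));snap('wrist','w19')"
```

```text
clock 25.6 tcp [ 0.345  -0.2487  0.11  ] yaw_x 178.37 shift [-0.04 -0.05 -0.03] turn -0.033555132128498144 q6 -2.37 F [ 1.2 -0.2 -3.2] w 0.0385
```

View pics/c36.png

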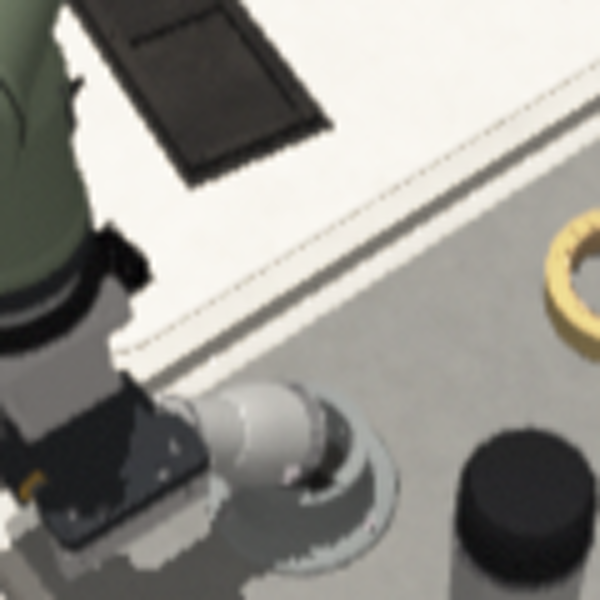

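drive_tool:
  steps: "0 0 0 0 0;0 0 0 0 0;0 0 -0.2 0 0;0 0 -0.6 0 0;0 0 -1.2 0 0;0 0 -2 0 0;0 0 -3 0 0;0 0 -3.6 0 0"
  grip_force: 38

```text
clock: 26.55
tcp_pos: [0.3458, -0.2495, 0.2577]
tool_rot: [0.014, 1.0, -0.002, 0.001]
contact_force: [0.6, 0.0, -3.9]
width: 0.0382
```

```bash
python3 -c "
from h import *
goto([.40,-.12,.32],140)"
```

```text
clock 26.6 tcp [ 0.3458 -0.2495  0.2577] yaw_x 178.39 shift [-1.27  3.27 -1.57] turn 38.38912765700988 q6 -2.37 F [ 0.6  0.  -3.9] w 0.0382
```

drive_tool:
  steps: "-0.2 0.5 -0.5 7 0;-0.5 1.3 -1 14 0;-0.8 2.2 -1.5 21 0;-1.1 3 -1.5 28 0;-1.3 3.3 -1.5 35 0;-1.3 3.3 -1.5 38 0;-1.3 3.3 -1.5 38 0;-1.3 3.3 -1.5 38 0"

```text
clock: 27.35
tcp_pos: [0.4007, -0.1182, 0.3143]
tool_rot: [0.338, 0.941, -0.0, -0.0]
contact_force: [0.8, -0.7, -2.9]
width: 0.0381
```

```bash
python3 -c "
from h import *
goto([.40,-.12,.32],140)
snap('wrist','w20');s,c=snap('scene','s20')
x0,y0=130,87
cv2.imwrite('pics/c37.png',cv2.resize(c['pixels'][y0:y0+95,x0:x0+120],None,fx=6,fy=6,interpolation=cv2.INTER_CUBIC))
p=np.clip((cv2.imread('pics/w20.png')[190:350,160:355]/255.)**.4*255,0,255).astype(np.uint8)
cv2.imwrite('pics/c38.png',cv2.resize(p,None,fx=4,fy=3.7,interpolation=cv2.INTER_CUBIC))"
```

```text
clock 27.4 tcp [ 0.4007 -0.1182  0.3143] yaw_x 140.45 shift [-0.01 -0.05 -0.14] turn 0.44949273571114645 q6 -1.37 F [ 0.8 -0.7 -2.9] w 0.0381
```

View pics/c37.png

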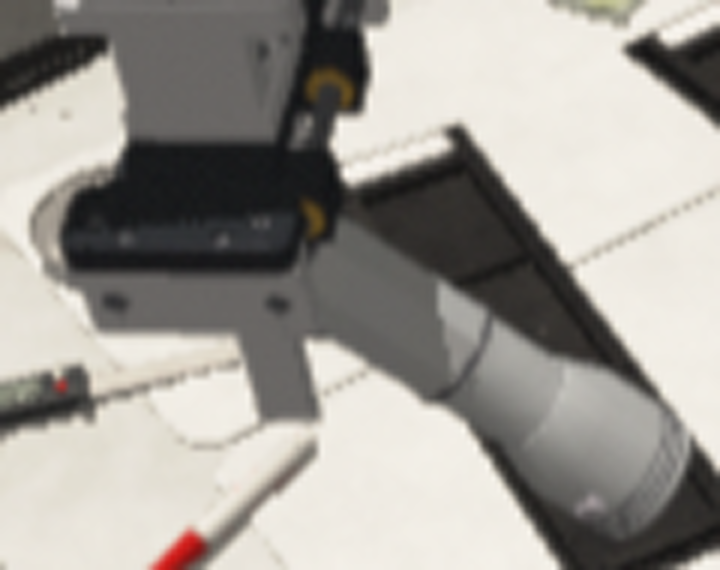

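View pics/c38.png

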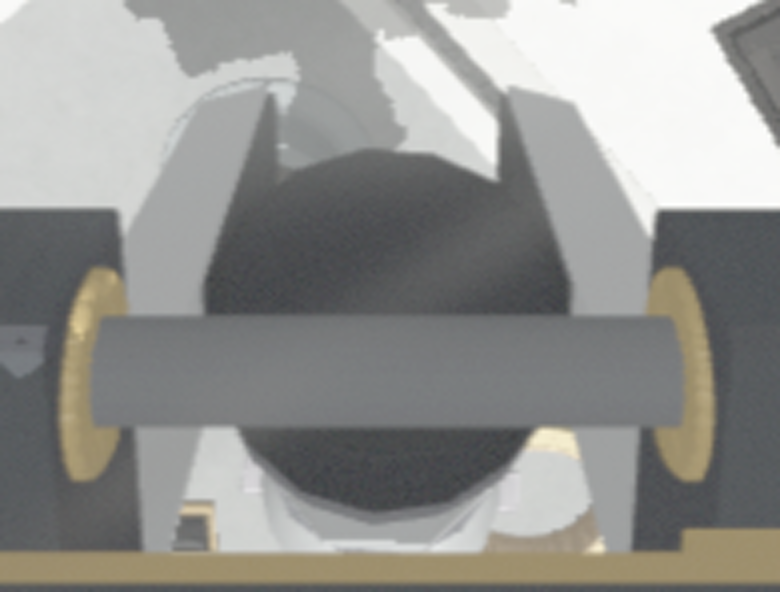

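```bash
python3 -c "
from ov import *
ov('s20','w20',[462,358],[647,485],[256.5,279],[130,87],6,[120,95],'c39')"
```

```text
tail [ 0.0044  0.0006 -0.0748] lens [-0.123   0.0015  0.0593] tilt 43.54 side -0.005 res [-0.21 -0.    0.16  0.09 -0.03  0.03  0.21 -0.16]
```

View pics/c39.png

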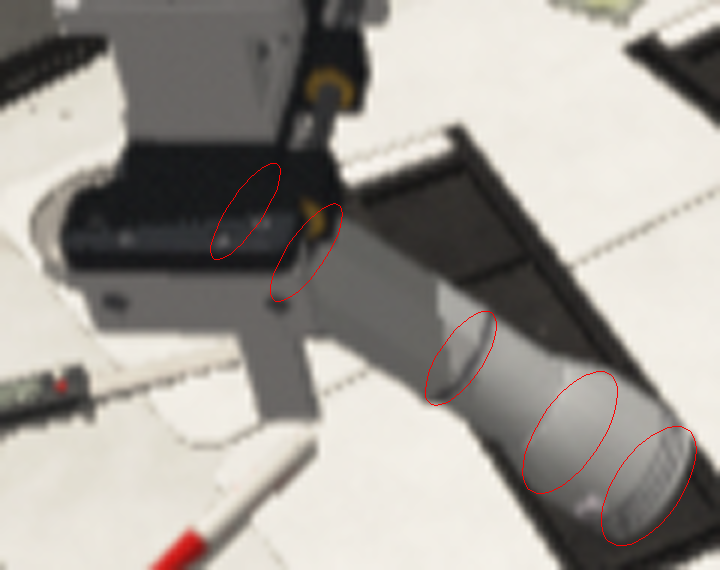

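```bash
python3 -c "
from h import *
s=np.load('pics/scene0.npz');p=np.clip((s['pixels'][105:190,175:260]/255.)**.5*255,0,255).astype(np.uint8)
cv2.imwrite('pics/c40.png',cv2.resize(p,None,fx=7,fy=7,interpolation=cv2.INTER_CUBIC))
goto([.436,.092,.20],192)"
```

```text
clock 27.4 tcp [ 0.4007 -0.1185  0.3142] yaw_x 140.39 shift [2.68 4.62 2.86] turn -51.61448707698136 q6 -1.37 F [-0.   0.2 -2.8] w 0.0376
```

View pics/c40.png

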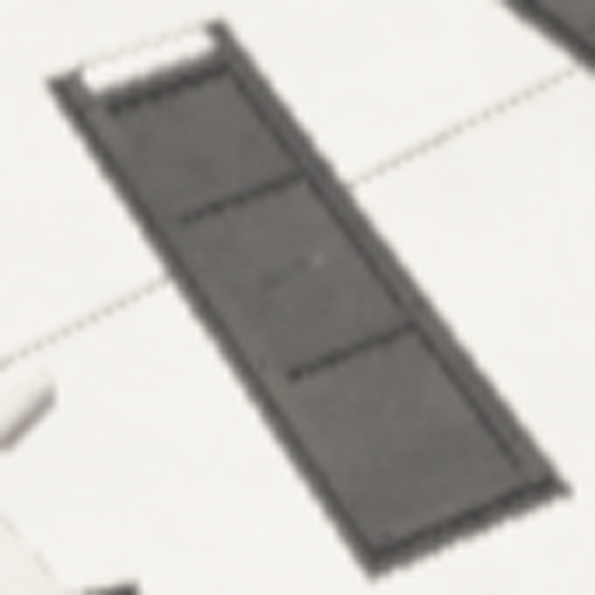

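```bash
python3 -c "
from h import *
s=np.load('pics/scene0.npz');f=lambda a,z:ray(s,np.array(a)/7+[175,105],z).round(4)
print(f([[297,270],[295,268]],.004),f([[180,218],[308,173],[415,320],[290,373]],.009),f([[180,218],[308,173],[415,320],[290,373]],.009).mean(0))"
```

```text
[[0.6306 0.1291 0.004 ]
 [0.6306 0.1309 0.004 ]] [[0.6035 0.1905 0.009 ]
 [0.671  0.1784 0.009 ]
 [0.6529 0.0618 0.009 ]
 [0.5873 0.0699 0.009 ]] [0.628675 0.12515  0.009   ]
```

drive_tool:
  steps: "0.5 0.8 0 -7 0;0.9 1.5 0 -14 0;1.3 2.3 0.4 -21 0;1.8 3.1 0.8 -28 0;2.2 3.8 1.2 -35 0;2.6 4.5 1.6 -42 0;2.7 4.6 2 -49 0;2.7 4.6 2.4 -52 0"

```text
clock: 28.25
tcp_pos: [0.435, 0.0932, 0.2175]
tool_rot: [-0.111, 0.994, 0.0, -0.0]
contact_force: [-0.6, 0.5, -3.4]
width: 0.038
```

```bash
python3 -c "
from h import *
goto([.436,.092,.1358],192)"
```

```text
clock 28.2 tcp [0.435  0.0932 0.2175] yaw_x -167.28 shift [-0.02 -0.04  2.04] turn 0.715089187868557 q6 -1.78 F [-0.6  0.5 -3.4] w 0.0380
```

drive_tool:
  steps: "0 -0.1 0.4 0 0;-0.07 -0.12 0.8 0 0;-0.07 -0.12 1.2 0 0;-0.07 -0.12 1.5 0 0;-0.07 -0.12 1.8 0 0;-0.07 -0.12 2 0 0;-0.07 -0.12 2.04 0 0;-0.07 -0.12 2.04 0 0"

```text
clock: 29.05
tcp_pos: [0.439, 0.0882, 0.1366]
tool_rot: [-0.108, 0.994, 0.0, -0.0]
contact_force: [0.6, -0.7, -3.1]
width: 0.0377
```

```bash
python3 -c "
from h import *
goto([.4387,.0893,.1358],192.7)
snap('wrist','w21');s,c=snap('scene','s21');
cv2.imwrite('pics/c41.png',cv2.resize(c['pixels'][90:190,150:270],None,fx=6,fy=6,interpolation=cv2.INTER_CUBIC))
s,c=snap('top','t21')
cv2.imwrite('pics/c42.png',cv2.resize(c['pixels'][120:270,110:280],None,fx=4,fy=4,interpolation=cv2.INTER_CUBIC))"
```

```text
clock 29.1 tcp [0.439  0.0882 0.1366] yaw_x -167.62 shift [0.   0.03 0.02] turn -0.3171074612923803 q6 -1.78 F [ 0.6 -0.7 -3.1] w 0.0377
```

View pics/c41.png

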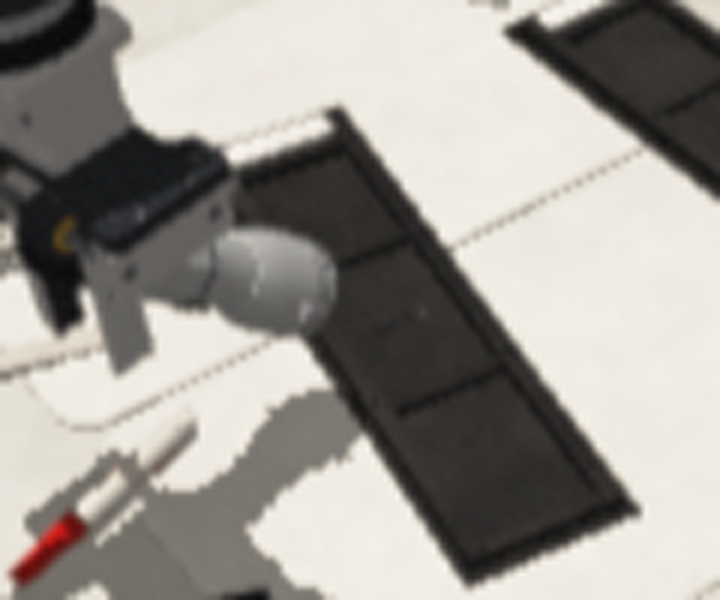

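View pics/c42.png

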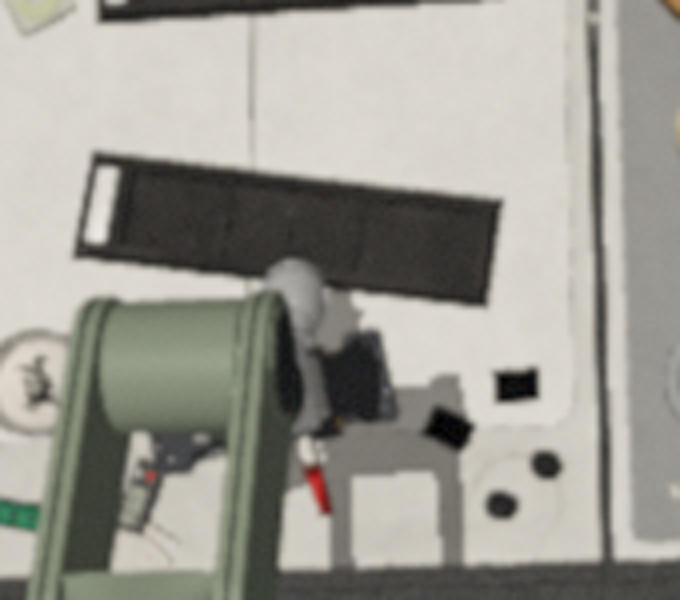

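View pics/w21.png

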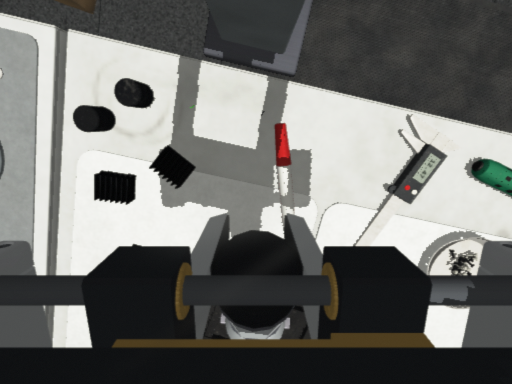

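```bash
python3 -c "
from h import *
w=np.load('pics/w21.npz');rm=R.from_quat(w['rot']).as_matrix()
t=np.array([.0044,.0006,-.0748]);a=t-np.array([-.123,.0015,.0593]);a/=np.linalg.norm(a)
L=w['tcp']+rm@(t-.185*a);A=rm@a;hit=L-A*(L[2]-.004)/A[2];print('lens',L.round(4),'hit',hit.round(4),'dist',np.linalg.norm(L-hit))
b=np.cross(a,[0,1,0]);b/=np.linalg.norm(b);e=np.cross(a,b);k=np.linspace(0,2*np.pi,40)
for n,o,f,sz,out in (('s21',[150,90],6,[120,100],'c43'),('t21',[110,120],4,[170,150],'c44')):
    s=np.load(f'pics/{n}.npz');o=np.array(o)
    im=cv2.resize(s['pixels'][o[1]:o[1]+sz[1],o[0]:o[0]+sz[0]],None,fx=f,fy=f,interpolation=cv2.INTER_CUBIC);im=np.clip((im/255.)**.6*255,0,255).astype(np.uint8)
    for sd,r in ((0,.026),(40,.026),(92,.0195)):
        P=(t-(.185-sd/1000)*a)[None]+r*(np.outer(np.cos(k),b)+np.outer(np.sin(k),e))
        cv2.polylines(im,[((proj(s,w['tcp']+P@rm.T)-o)*f).astype(int)],True,(0,0,255),1)
    for q,col in ((hit,(0,255,0)),(np.array([.626,.1315,.004]),(255,255,0))):
        u=((proj(s,q)[0]-o)*f).astype(int);cv2.circle(im,tuple(int(v) for v in u),4,col,-1);print(n,u)
    cv2.imwrite(f'pics/{out}.png',im)
"
```

```text
lens [0.5589 0.1161 0.0773] hit [0.6268 0.1315 0.004 ] dist 0.10111647410225098
s21 [396 322]
s21 [395 322]
t21 [294 224]
t21 [294 225]
```

View pics/c43.png

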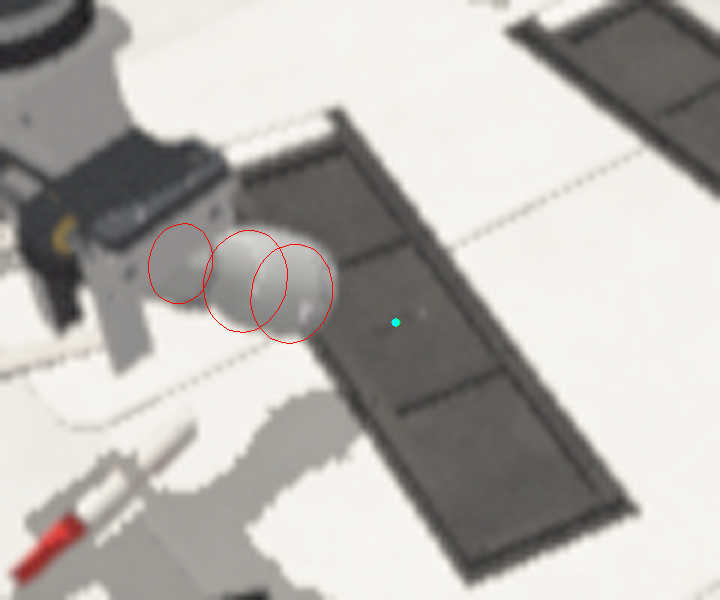

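View pics/c44.png

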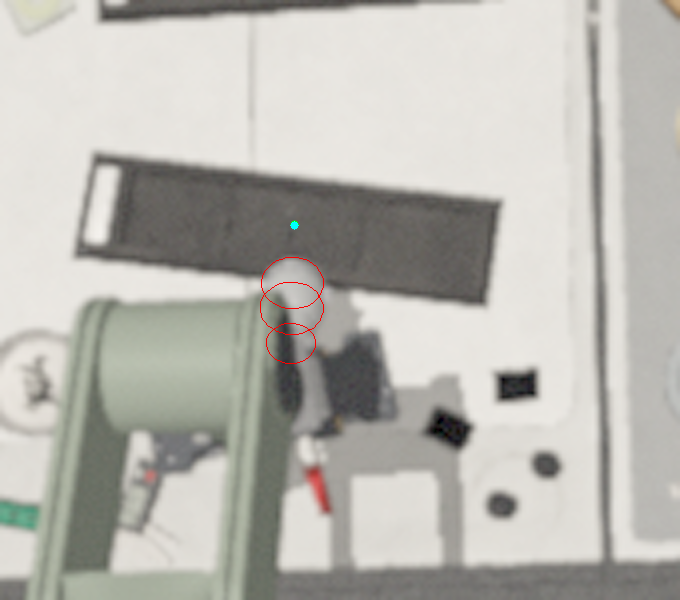

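drive_tool:
  steps: "0 0 0 0 0;0 0 0 0 0;0 0 0 0 0;0 0 0 0 0;0 0 0 0 0;0 0 0 0 0;0 0 0 0 0;0 0 0 0 0"

```text
clock: 30.0
tcp_pos: [0.4389, 0.0882, 0.1366]
tool_rot: [-0.108, 0.994, 0.0, -0.0]
contact_force: [-0.4, 0.5, -2.5]
width: 0.0376
```

```bash
python3 -c "
from h import *
goto([.4387,.0893,.1358],192.7)
s,c=snap('scene','s22');a=np.load('pics/s21.npz')['pixels'].astype(int);d=np.abs(a-c['pixels'])[110:160,170:210];print('torch crop mean/max diff',d.mean(),d.max())
print(get_state()['qd'].round(4))
from rig import job_done
print(job_done())"
```

```text
clock 30.0 tcp [0.4389 0.0882 0.1366] yaw_x -167.62 shift [0.   0.03 0.02] turn -0.315915144092628 q6 -1.78 F [-0.4  0.5 -2.5] w 0.0376
torch crop mean/max diff 2.572 71
[ 0.0023  0.0012  0.0002 -0.0013 -0.0005 -0.002 ]
the job is handed in; nothing more can be done
None
```

The torch is out of its holder and held still in the air, aimed at the centre of the nearer panel's middle pocket. I handed the job in at 30 s of the 58 s allowed.

**What I did:** I gripped the smaller grey torch and turned it anticlockwise until the moment jumped from about 0.25 to 0.68 N m, which was the stop. I backed off 4° to take the load off and drew it straight up and clear of the cup. The drive can't tilt the tool, so I got the slant by leaning the torch's head three times against the inner rim of the fixed cup with a light grip. I then clamped it again and carried it to the panel.

**Last checks:**

| Check | Result |
|---|---|
| Slant | about 43.5° from vertical |
| Lens to pocket centre | about 101 mm |
| Where the beam line meets the pocket floor | within about 1 mm of my estimate of the centre |
| Force on the tool | about 2.5 N, which is just the torch's weight |
| Panel and nearby loose items | no movement seen in the last pictures |

**What disagreed or is less certain:**
- **Pocket centre:** the three cameras differ by up to 9 mm on where the pocket centre is. I aimed at their average.
- **Torch position:** in the last scene picture the head sat about 1 pixel (roughly 2.5 mm) off my model.
- **Grip:** the torch is clamped at its tail cap by the upper part of the fingers, not at the pads near the balance point. The grip there went up to 60 N at one stage and is now 38 N. If that part counts as the gripper's body, the time above 40 N could break the limit.
- **Second lean:** this one pressed on the cup with about 19 N along the torch's axis.
- **Stillness check:** comparing two pictures of the torch just before hand-in gave a mean difference of 2.6 grey levels, with a maximum of 71 at single pixels. I took this as image noise because the arm was still.

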